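Pack a coffee-maker spare-parts tote

ROBOT

A 6-joint arm with a two-finger parallel gripper is mounted at the origin on the work surface. World frame = base frame: x ahead of the robot, y to its left, z up, the work surface at z = 0. Lengths are in mm, angles in degrees, forces in N, time in s.
With the tool pointing down it reaches from about 325 to 1000 mm from the base axis. Payload 5.1 kg.
Tool frame: the origin (TCP) lies at the very end of the fingers, on their centre line; the grasp point (between the pads) lies behind it (ctrl.grasp_offset is the z of the grasp point in the tool frame, in mm); z points along the fingers, x is the direction in which the jaws open and shut, and the axes are right-handed (so a half turn about z gives the same grasp; the last joint's range is limited). The gripper opens to 85 mm and grips with 20 to 120 N. Pads are 22 mm wide; open, the fingers measure 114 mm over their backs; the gripper's body (76 mm by 85 mm) begins 54 mm behind the grasp point. The pads swing forward as they close: fully open they stand 13 mm farther back than shut.
Start: joints at [63.736, 7.093, 94.555, -0, 78.352, -4.733], TCP at [238.581, 604.619, 231.322] pointing down, gripper open.
Joint ranges: [-149.61, 149.61], [-58.7, 133.49], [1.44, 155.28], [-77.14, 257.14], [18.33, 153.61], [-166.67, 166.67]. Speed limits (degrees/s): [147.25, 147.25, 180, 180, 180, 180].

INTERFACE

Orientations are given as a 3x3 rotation matrix whose columns are the frame's x, y, z axes.
In Python, from station import ctrl gives the robot as it stands. The module is installed in compiled form; this text tells all that it offers.
- The arm moves only by the tool step_arm, never from a script. Its argument "increments" is a list of rows, each a list of 3 entries, a list of its own where there are three numbers: the turn, a rotation vector about the tool's x, y, z scaled (see below), then the shift along the tool's x, y, z scaled (see below), then the closure, from 0 (fully open) to 1 (shut). A call has 1 to 10 rows; each row shifts and turns the commanded pose from where the row before left it, along the tool's axes as they then stand; what a row does not reach is not made up. The controller multiplies each number of a shift by 0.025 m and each number of a turn by 0.12 rad. A row lasts 1/10 s, in which the tool goes at most 50 mm and 8.59 degrees, less where a joint would pass 70% of its speed; a pose out of reach is approached as far as the arm can. A call with a number of a shift or a turn outside -1 to 1 is refused whole. A call with a gripper value outside its range is refused whole. The fingers move at their own pace and stop on an object; "force" is the grip in N (left out, the last holds). Time passes only in rows, so rows that do not move let the fingers close. It gives the time, the measured TCP pose, the force and the opening at its end, in the units of the state.
- ctrl.read_state(): the state, without advancing time (a new reading comes with each control period).
- ctrl.snapshot(name): name is "scene" or "side" or "wrist"; returns the picture (480x640x3 uint8, blue, green, red); there is no depth.
- ctrl.camera_model(name): a dict with "fx", "fy", "cx", "cy" (pixels), "k1" (the pictures are not rectified: a ray, as slopes to the right and down, at radius r is drawn at 1 + k1 r^2 times it, then the intrinsics apply), "origin" and "attitude" of the camera in the world. Camera axes: x right, y up, looking along -z (the intrinsics and any distortion apply to the point x, -y, -z); pixel columns grow to the right and rows downward; lengths in mm; the calibration is good to about 2 mm. A picture is of the moment at which its call begins: read the wrist's pose just before it. camera_model takes no time and is no camera call; for the wrist camera it gives the pose at the moment of the call.
- ctrl.hand_in(): hands the job in, once; it reports no verdict.
The state is a dict: "time_s": time; "joint_positions": joint angles; "qd": joint speeds; "tau": joint torques, N m; "ee_pos": TCP position; "ee_rot": TCP orientation; "ft_force": force on the tool from outside, world axes, zero at the start; "moment": the same for the moment, N m; "grip_width": finger opening in mm.
Only numpy, scipy, OpenCV 4.12 (cv2) and the standard library are available. Lean on these libraries where they do the work, as an engineer would, in place of code of your own. Each camera call takes 0.05 s, during which the arm holds its last target.

TASK

Pack the aluminium power unit, the cardboard carton and the copper boiler into the blue tote together with the white jar that is already in it, so that all four stand upright on the tote's floor side by side. It is a tight fit: move the jar aside as needed. Leave the carafe, filter holder, water tank and tools where they are.

Things in the scene. Friction and masses are not known exactly. Their poses are not given: they have to be found in the camera images.
- tote: Blue open plastic tote, fixed to the table. Outside 204 (own x) x 156 (own y) x 51 high; walls and floor 6 thick, so inside 192 x 144 x 45 deep. Origin: centre of its underside, z up; inner floor 6 above it, rim 51 above it. (Sizes in mm.)
- jar: White round plastic jar with an orange band: body 66 diameter x 52 high, narrower black lid 46 diameter from 52 to 80 high. Origin: centre of its underside, z up along its axis. Starts standing anywhere in the tote. (Sizes in mm.)
- power_unit: Aluminium block (power unit) with black end caps, 58 (own x) x 110 (own y) x 150 tall. Origin: centre of its underside, z up. Starts standing on the table. (Sizes in mm.)
- carton: Brown cardboard carton with a pale paper band, closed and rigid, 52 (own x) x 110 (own y) x 95 tall. Origin: centre of its underside, z up. Starts standing on the table. (Sizes in mm.)
- boiler: Copper boiler: ribbed copper cylinder with steel ends, 66 diameter x 125 tall. Origin: centre of its underside, z up along its axis. Starts standing on the table. (Sizes in mm.)
- carafe: Bystander: glass carafe, 85 diameter x 115 tall, black handle reaching 70 out from its axis along own +y. Origin: centre of its underside. (Sizes in mm.)
- filter_holder: Bystander: black cone-shaped filter holder, wide end up, 96 diameter at the top x 90 tall. Origin: centre of its underside. (Sizes in mm.)
- tank: Bystander: clear plastic water tank, open at the top, black foot, 80 diameter x 125 tall. Origin: centre of its underside. (Sizes in mm.)
- screwdriver: Bystander: red-handled screwdriver lying on the table, about 200 long along own x. Origin: under its middle. (Sizes in mm.)
- wrench: Bystander: steel wrench lying on the table, about 180 long along own x. Origin: under its middle. (Sizes in mm.)

How it is judged (in metres and radians):
At the end, for the whole second after the job is handed in: The power unit, carton, boiler and jar are all inside the tote's walls, released and at rest (under 20 mm/s), each upright within 0.1 rad and with its underside no more than 8 mm above the tote's inner floor (x of power_unit in the frame of tote between -0.096 and 0.096 m and y of power_unit in the frame of tote between -0.072 and 0.072 m and z of each of power_unit, carton, boiler, jar in the frame of tote below 0.014 m and angle between each of power_unit, carton, boiler, jar's own z axis and vertical below 0.1 rad and linear speed of each of power_unit, carton, boiler, jar below 0.02 m/s and x of carton in the frame of tote between -0.096 and 0.096 m and y of carton in the frame of tote between -0.072 and 0.072 m and x of boiler in the frame of tote between -0.096 and 0.096 m and y of boiler in the frame of tote between -0.072 and 0.072 m and x of jar in the frame of tote between -0.096 and 0.096 m and y of jar in the frame of tote between -0.072 and 0.072 m); the robot touches nothing.
It fails at once if the glass carafe is moved more than 30 mm or tipped over (distance of carafe from where it was at the start of the episode above 0.03 m or angle between carafe's own z axis and vertical above 0.4 rad).
It fails at once if the black filter holder is moved more than 30 mm or tipped over (distance of filter_holder from where it was at the start of the episode above 0.03 m or angle between filter_holder's own z axis and vertical above 0.4 rad).
It fails at once if the clear water tank is moved more than 30 mm or tipped over (distance of tank from where it was at the start of the episode above 0.03 m or angle between tank's own z axis and vertical above 0.4 rad).
It fails at once if the screwdriver is moved more than 30 mm (distance of screwdriver from where it was at the start of the episode above 0.03 m).
It fails at once if the wrench is moved more than 30 mm (distance of wrench from where it was at the start of the episode above 0.03 m).
It also fails if it takes over 72 s, if anything falls off the work surface, if the arm or the gripper's body presses on something with over 40 N, if the wrist force passes 120 N, or if a joint passes its speed limit or range.

## Working session

There is one attempt and no reset: what is moved stays moved. The work goes in short steps, Python scripts to look and compute and a tool call to move; the robot and the scene stay as the last step left them, time stands still between calls to the robot, and variables do not carry over. Pictures are saved under pics/ and viewed, and the job is handed in when it is done.

Besides the shell and the picture viewer there is one more tool, called after "Emit:" as name(argument=value, ...), one argument or row to a line, values as JSON. step_arm: Moves the arm, as the interface text tells. Shifts and turns lie within -1 to 1; 1 stands for 0.025 m of shift or 0.12 rad of turn. Its arguments: {"type":"object","properties":{"increments":{"type":"array"},"force":{"type":"number"}},"required":["increments"]}

```bash
mkdir -p pics; ls
python3 - <<'E'
from station import ctrl
import cv2
print(ctrl.read_state(), ctrl.grasp_offset)
for n in ["scene","side","wrist"]:
    m=ctrl.camera_model(n); print(n,m)
    cv2.imwrite(f"pics/{n}0.png",ctrl.snapshot(n))
E
```

```text
pics
{'time_s': 0.0, 'joint_positions': array([ 6.37360505e+01,  7.13595935e+00,  9.46338070e+01,  7.93596394e-04,
        7.83516695e+01, -4.73204851e+00]), 'qd': array([ 0.01937026,  0.04780609, -0.00503569, -0.03615755,  0.02576408,
       -0.07361735]), 'tau': array([-2.21442395e-03, -4.23617578e+01, -3.65445971e+01, -2.35461575e-04,
        7.10499138e-03, -3.64401895e-07]), 'ee_pos': array([238.31001112, 604.08491023, 230.02802825]), 'ee_rot': array([[ 3.67020818e-01,  9.30212243e-01, -9.50038436e-04],
       [ 9.30210332e-01, -3.67021999e-01, -1.89464928e-03],
       [-2.11111096e-03, -1.88359841e-04, -9.99997754e-01]]), 'ft_force': array([ 0.1036077 ,  0.08156662, -0.05596885]), 'moment': array([-0.04042427, -0.0002402 ,  0.00440393]), 'grip_width': 85.37776153345185} -18.700000000000003
scene {'fx': 434.16937525235295, 'fy': 434.16937525235295, 'cx': 323.5620664787944, 'cy': 241.0584267213733, 'k1': -0.07726082205676921, 'origin': array([ 989.65703753, -329.89946988,  711.0989628 ]), 'attitude': array([[ 0.61870831, -0.62332181,  0.47819447],
       [ 0.78560103,  0.4951964 , -0.37096031],
       [-0.00557253,  0.60518629,  0.79606438]])}
side {'fx': 523.9663248307444, 'fy': 523.9663248307444, 'cx': 321.6333729242639, 'cy': 233.7473503260378, 'k1': 0.0471775720573226, 'origin': array([ 356.22431576, -765.65807028,  803.11489381]), 'attitude': array([[ 0.95022133,  0.20313151, -0.23625626],
       [-0.31090867,  0.66776027, -0.67633721],
       [ 0.02037715,  0.71612416,  0.6976754 ]])}
wrist {'fx': 330.9748687496985, 'fy': 330.9748687496985, 'cx': 323.9330946097538, 'cy': 235.965581043815, 'k1': -0.03319892903260335, 'origin': array([174.91580971, 629.11476269, 373.92357358]), 'attitude': array([[ 0.36650011, -0.89700632, -0.24709782],
       [ 0.93041655,  0.35286848,  0.09903977],
       [-0.00164627, -0.26620199,  0.96391586]])}
```

View pics/scene0.png

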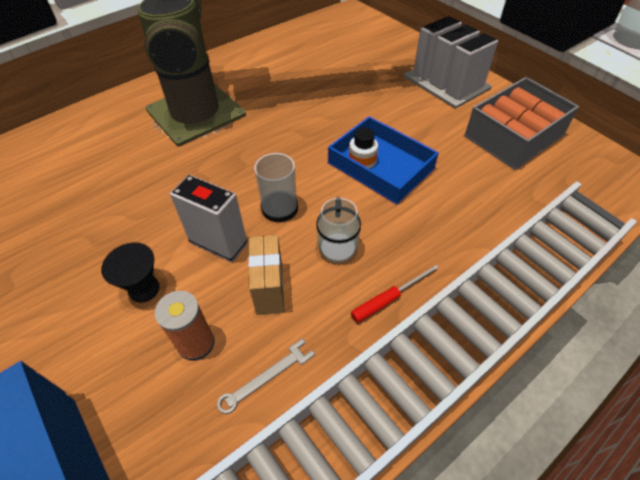

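View pics/side0.png

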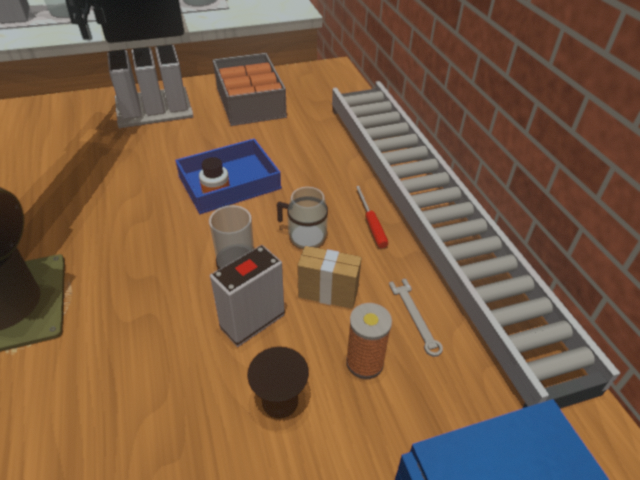

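View pics/wrist0.png

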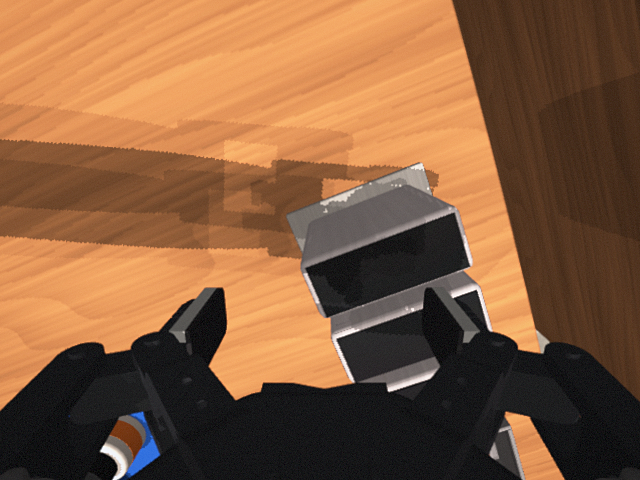

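The scene view shows the tote at about (383,158) with the jar in its left corner at (363,148). The power unit is at (210,215), the carton at (265,275), the boiler at (185,325), and the carafe and tank stand between them and the tote. Next I'll segment by colour and zoom in.

```bash
cat > h.py <<'E'
import numpy as np, cv2
from station import ctrl
def ray(cam,uv):
    m=cam if isinstance(cam,dict) else ctrl.camera_model(cam)
    u,v=uv; xd=(u-m['cx'])/m['fx']; yd=(v-m['cy'])/m['fy']
    rd=np.hypot(xd,yd); r=rd
    for _ in range(50): r=rd/(1+m['k1']*r*r)
    s=r/rd if rd>0 else 1
    d=np.array([xd*s,-yd*s,-1.]); d=m['attitude']@d
    return m['origin'],d/np.linalg.norm(d)
def onz(cam,uv,z):
    o,d=ray(cam,uv); return o+d*(z-o[2])/d[2]
def tri(c1,p1,c2,p2):
    o1,d1=ray(c1,p1);o2,d2=ray(c2,p2)
    A=np.stack([d1,-d2],1); t=np.linalg.lstsq(A,o2-o1,rcond=None)[0]
    a=o1+t[0]*d1;b=o2+t[1]*d2
    return (a+b)/2,np.linalg.norm(a-b)
def proj(cam,P):
    m=cam if isinstance(cam,dict) else ctrl.camera_model(cam)
    p=m['attitude'].T@(np.asarray(P,float)-m['origin']); x=p[0]/-p[2];y=-p[1]/-p[2]
    f=1+m['k1']*(x*x+y*y); return np.array([m['cx']+m['fx']*x*f,m['cy']+m['fy']*y*f])
E
python3 - <<'E'
import cv2,numpy as np
def crop(n,x,y,w,h,s,out):
    im=cv2.imread(f'pics/{n}0.png')[y:y+h,x:x+w]
    im=cv2.resize(im,None,fx=s,fy=s,interpolation=cv2.INTER_CUBIC)
    for k in range(0,w,20): cv2.putText(im,str(x+k),(k*s,8),0,.3,(255,255,255)); cv2.line(im,(k*s,10),(k*s,16),(255,255,255))
    for k in range(0,h,20): cv2.putText(im,str(y+k),(0,k*s+4),0,.3,(255,255,255)); cv2.line(im,(20,k*s),(26,k*s),(255,255,255))
    cv2.imwrite(f'pics/{out}.png',im)
crop('scene',310,100,140,110,5,'c1')
crop('side',165,130,130,90,6,'c2')
crop('scene',100,160,200,210,3,'c3')
crop('side',200,230,210,190,3,'c4')
E
```

```text
(no output)
```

View pics/c1.png

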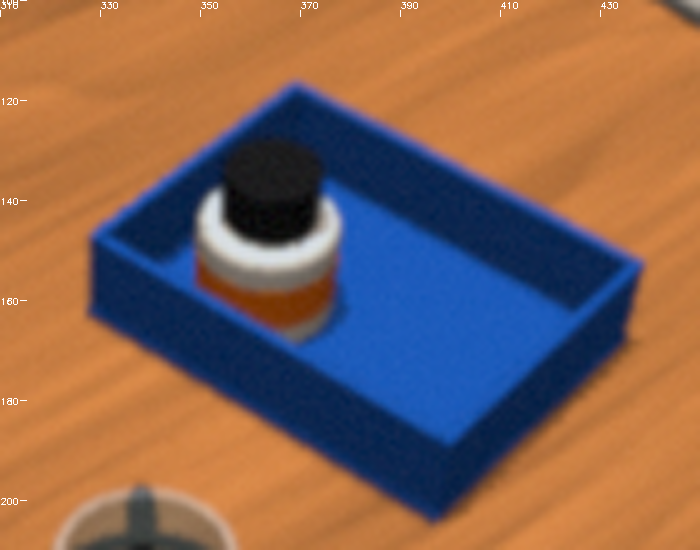

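View pics/c2.png

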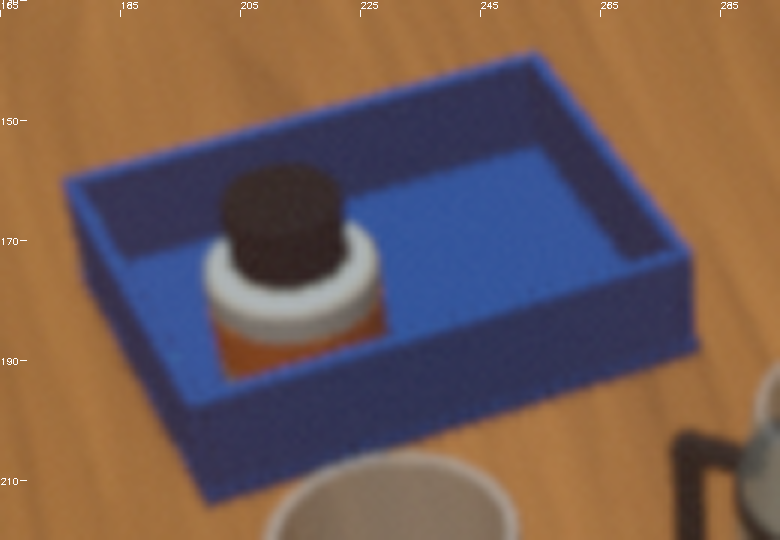

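View pics/c3.png

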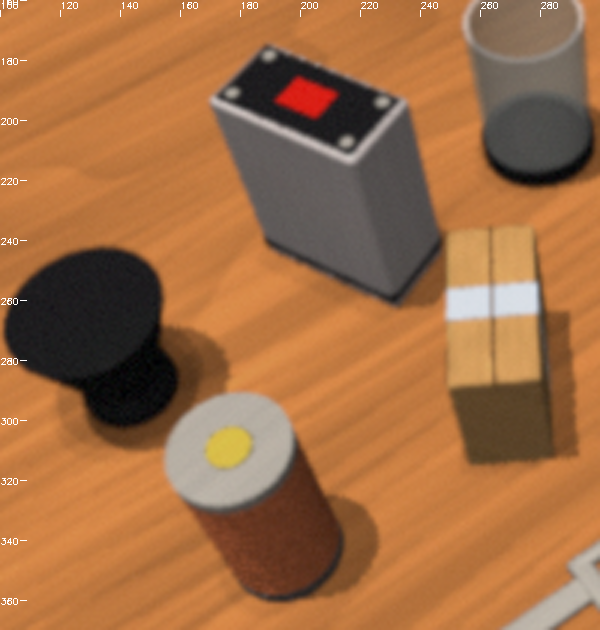

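View pics/c4.png

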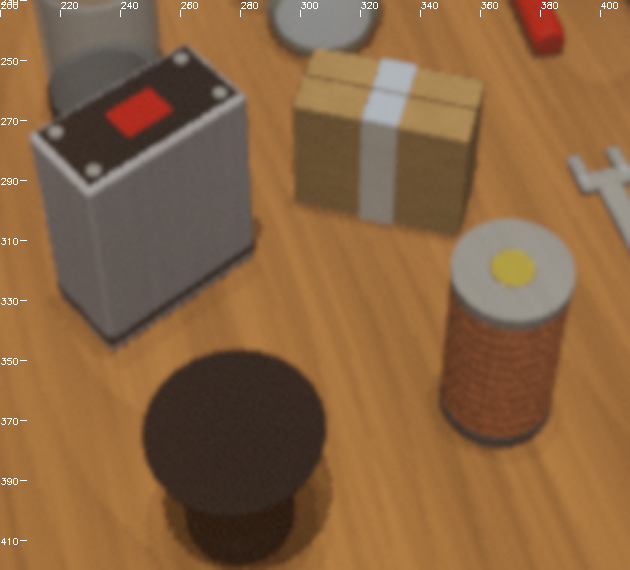

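Run:
```python
from h import *
np.set_printoptions(precision=1,suppress=True)
def rep(name,z,sc,si):
    for c,P in(("scene",sc),("side",si)):
        Q=np.array([onz(c,p,z) for p in P]); 
        print(name,c,Q[:,:2].round(1).tolist(),'ctr',Q.mean(0)[:2])
        if len(P)==4:
            for i in range(4):
                e=Q[(i+1)%4]-Q[i]; print('   len %.1f ang %.1f'%(np.hypot(*e[:2]),np.degrees(np.arctan2(e[1],e[0]))))
rep('tote',51,[(328.3,147),(369.2,116.4),(438.6,152.8),(399.8,189.2)],[(175.8,160),(254.5,138.8),(280.2,172),(197.2,197.8)])
rep('pu',150,[(170.3,193),(189,175.3),(235.7,193.7),(217.3,214)],[(210.7,275.3),(261,245.7),(281.7,262),(230,294.3)])
rep('carton',95,[(249,237),(278.3,235.3),(281.7,286.7),(250.3,288.7)],[(304.3,246.3),(361.3,257.3),(357,277),(298.3,264.3)])
rep('boiler',125,[(176,309.2)],[(371,319.3)])
# ellipses: boiler grey top, jar lid
rep('jarlid',80,[(310+274/5,100+172/5)],[(165+282/6,130+200/6)])
for n,P in {'carafe':(338,248),'tank':(279,208),'screw':(395,292),'wrench':(265,377),'filter':(142,290)}.items(): print(n,onz('scene',P,0))
```

```text
tote scene [[386.8, 154.1], [360.0, 304.5], [557.7, 339.1], [585.2, 188.3]] ctr [472.4 246.5]
   len 152.7 ang 100.1
   len 200.8 ang 9.9
   len 153.3 ang -79.7
   len 201.4 ang -170.2
tote side [[358.0, 302.1], [555.9, 336.9], [582.6, 187.7], [385.2, 150.0]] ctr [470.4 244.2]
   len 200.9 ang 10.0
   len 151.6 ang -79.8
   len 201.0 ang -169.2
   len 154.5 ang 100.1
pu scene [[395.8, -217.1], [376.4, -169.3], [472.0, -125.4], [493.3, -175.1]] ctr [ 434.4 -171.7]
   len 51.6 ang 112.1
   len 105.2 ang 24.6
   len 54.1 ang -66.8
   len 106.2 ang -156.7
pu side [[373.0, -172.3], [467.2, -130.1], [491.6, -177.9], [395.4, -221.1]] ctr [ 431.8 -175.3]
   len 103.2 ang 24.1
   len 53.6 ang -63.0
   len 105.5 ang -155.8
   len 53.6 ang 114.7
carton scene [[528.8, -142.3], [558.5, -98.7], [651.0, -155.7], [622.0, -198.7]] ctr [ 590.1 -148.8]
   len 52.8 ang 55.7
   len 108.6 ang -31.7
   len 51.9 ang -124.0
   len 108.9 ang 148.8
carton side [[554.1, -102.0], [647.0, -160.1], [622.1, -203.0], [530.4, -142.7]] ctr [ 588.4 -151.9]
   len 109.6 ang -32.1
   len 49.5 ang -120.2
   len 109.7 ang 146.7
   len 47.2 ang 59.8
boiler scene [[599.9, -315.2]] ctr [ 599.9 -315.2]
boiler side [[600.4, -316.4]] ctr [ 600.4 -316.4]
jarlid scene [[430.8, 224.3]] ctr [430.8 224.3]
jarlid side [[434.1, 225.6]] ctr [434.1 225.6]
carafe [594.7  13.5   0. ]
tank [430.4 -18.7   0. ]
screw [741.7  32.4   0. ]
wrench [ 726.2 -252.4    0. ]
filter [ 438.  -345.7    0. ]
```

Both cameras agree within about 3 mm:

| Item | Position (mm) | Orientation |
|---|---|---|
| Tote | (471.4, 245.4) | yaw 10° |
| Jar | (432.5, 225), or (-42, -13) in the tote frame | – |
| Power unit | (433, -173.5) | short axis at 114.5° |
| Carton | (589, -150) | short axis at 58° |
| Boiler | (600, -316) | – |

Plan, in the tote frame: jar to (-61, -38), carton at the +x end, power unit in the middle, and boiler at (-61, +38). The jar goes first.

Emit:
step_arm(
  increments=[
    [[0, 0, 0], [-0.866, 0.984, 0], 0],
    [[0, 0, 0], [-0.866, 0.984, 0], 0],
    [[0, 0, 0], [-0.866, 0.984, 0], 0],
    [[0, 0, 0], [-0.866, 0.984, 0], 0],
    [[0, 0, 0], [-0.866, 0.984, 0], 0],
    [[0, 0, 0], [-0.866, 0.984, 0], 0],
    [[0, 0, 0], [-0.866, 0.984, 0], 0],
    [[0, 0, 0], [-0.866, 0.984, 0], 0],
    [[0, 0, 0], [-0.866, 0.984, 0], 0],
    [[0, 0, 0], [-0.866, 0.984, 0], 0],
  ],
  force=30,
)

```text
time_s: 1.15
ee_pos: [388.2, 311.6, 231.0]
ee_rot: [[0.367, 0.93, -0.0], [0.93, -0.367, -0.0], [-0.0, -0.0, -1.0]]
ft_force: [-0.4, 0.1, -0.1]
grip_width: 85.6
```

Emit:
step_arm(
  increments=[
    [[0, 0, 0], [-0.872, 0.983, 0], 0],
    [[0, 0, 0], [-0.872, 0.983, 0], 0],
    [[0, 0, 0], [-0.872, 0.983, 0], 0],
    [[0, 0, 0], [0, 0, 0.97], 0],
    [[0, 0, 0], [0, 0, 0.97], 0],
    [[0, 0, 0], [0, 0, 0.97], 0],
    [[0, 0, 0], [0, 0, 0.97], 0],
    [[0, 0, 0], [0, 0, 0.97], 0],
    [[0, 0, 0], [0, 0, 0.97], 0],
    [[0, 0, 0], [0, 0, 0.97], 0],
  ],
)

```text
time_s: 2.15
ee_pos: [432.3, 224.9, 60.5]
ee_rot: [[0.367, 0.93, -0.0], [0.93, -0.367, -0.0], [-0.0, -0.0, -1.0]]
ft_force: [-0.5, 0.1, 1.0]
grip_width: 85.2
```

Emit:
step_arm(
  increments=[
    [[0, 0, 0], [0, 0, 0], 0.6],
    [[0, 0, 0], [0, 0, 0], 0.6],
    [[0, 0, 0], [0, 0, 0], 0.6],
    [[0, 0, 0], [0, 0, 0], 0.6],
    [[0, 0, 0], [0, 0, 0], 0.6],
  ],
  force=30,
)

```text
time_s: 2.65
ee_pos: [433.7, 225.5, 63.2]
ee_rot: [[0.367, 0.93, 0.003], [0.93, -0.367, 0.001], [0.002, 0.002, -1.0]]
ft_force: [0.0, -0.7, 2.6]
grip_width: 44.8
```

Run:
```python
from h import *
a=ctrl.snapshot('scene')[80:220,290:460];b=ctrl.snapshot('side')[110:230,150:320]
a=cv2.resize(a,(600,494));cv2.imwrite('pics/j1.png',a)
```

```text
(no output)
```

View pics/j1.png

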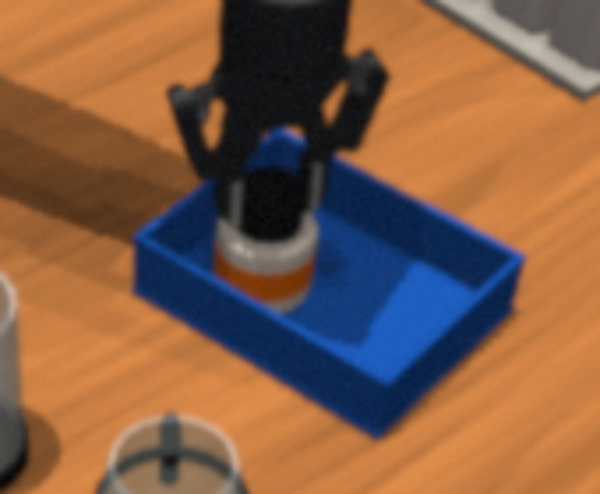

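The jar's lid is between the fingers (scene crop, about (265,200)) at a width of 45 mm, so it is gripped. Now I'll lift it slightly, shift it to the corner, lower and release.

Emit:
step_arm(
  increments=[
    [[0, 0, 0], [0, 0, -0.3], 0.6],
    [[0, 0, 0], [-0.42, -0.06, 0], 0.6],
    [[0, 0, 0], [-0.42, -0.06, 0], 0.6],
    [[0, 0, 0], [-0.42, -0.06, 0], 0.6],
    [[0, 0, 0], [0, 0, 0.3], 0.6],
    [[0, 0, 0], [0, 0, 0], 0.6],
  ],
)

```text
time_s: 3.35
ee_pos: [417.7, 199.2, 63.4]
ee_rot: [[0.369, 0.929, 0.003], [0.929, -0.369, 0.006], [0.007, 0.001, -1.0]]
ft_force: [-1.8, 8.2, 5.0]
grip_width: 44.9
```

Run:
```python
from h import *
np.set_printoptions(precision=1,suppress=True)
s=ctrl.read_state(); print(s['ee_pos'],s['ft_force'],s['grip_width'])
a=ctrl.snapshot('scene')[80:220,290:460]
a=cv2.resize(a,(600,494));cv2.imwrite('pics/j2.png',a)
```

```text
[417.7 199.2  63.4] [-1.8  8.2  5. ] 44.897993212373805
```

View pics/j2.png

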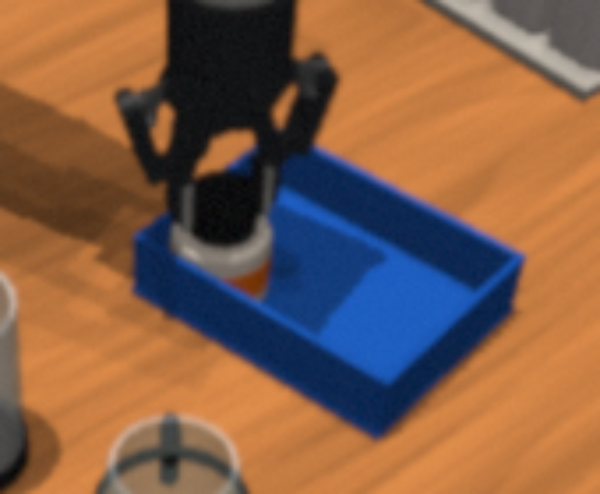

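The jar is now in the tote's lower-left corner, resting against the -y wall (side force 8 N). I'll release, lift, and head for the carton, taking a wrist picture of the tote on the way.

Emit:
step_arm(
  increments=[
    [[0, 0, 0], [0, 0, 0], 0],
    [[0, 0, 0], [0, 0, 0], 0],
    [[0, 0, 0], [0, 0, -0.2], 0],
    [[0, 0, 0], [0, 0, -0.96], 0],
    [[0, 0, 0], [0, 0, -0.96], 0],
    [[0, 0, 0], [0, 0, -0.96], 0],
    [[0, 0, 0], [0, 0, -0.96], 0],
    [[0, 0, 0], [0, 0, -0.96], 0],
    [[0, 0, 0], [0, 0, -0.96], 0],
    [[0, 0, 0], [0, 0, -0.96], 0],
  ],
)

```text
time_s: 4.4
ee_pos: [416.5, 196.9, 235.5]
ee_rot: [[0.367, 0.93, -0.0], [0.93, -0.367, -0.0], [-0.001, -0.0, -1.0]]
ft_force: [-0.3, 0.4, 0.3]
grip_width: 85.7
```

Emit:
step_arm(
  increments=[
    [[0, 0, 0], [-0.867, 0.959, 0], 0],
    [[0, 0, 0], [-0.867, 0.959, 0], 0],
    [[0, 0, 0], [-0.867, 0.959, 0], 0],
    [[0, 0, 0], [-0.867, 0.959, 0], 0],
    [[0, 0, 0], [0, 0, 0], 0],
    [[0, 0, 0], [0, 0, 0], 0],
  ],
)

```text
time_s: 5.0
ee_pos: [474.0, 81.0, 234.4]
ee_rot: [[0.369, 0.93, -0.001], [0.93, -0.369, 0.0], [-0.0, -0.001, -1.0]]
ft_force: [0.3, 0.1, -0.6]
grip_width: 85.7
```

Run:
```python
from h import *
import pickle
np.set_printoptions(precision=1,suppress=True)
s=ctrl.read_state(); print(s['ee_pos'],s['ft_force'],s['qd'])
m=ctrl.camera_model('wrist'); im=ctrl.snapshot('wrist')
pickle.dump(m,open('w1.pkl','wb')); cv2.imwrite('pics/w1.png',im)
```

```text
[474.   81.  234.4] [ 0.3  0.1 -0.6] [ 1.7 -0.5  0.4  0.1  0.  -0. ]
```

View pics/w1.png

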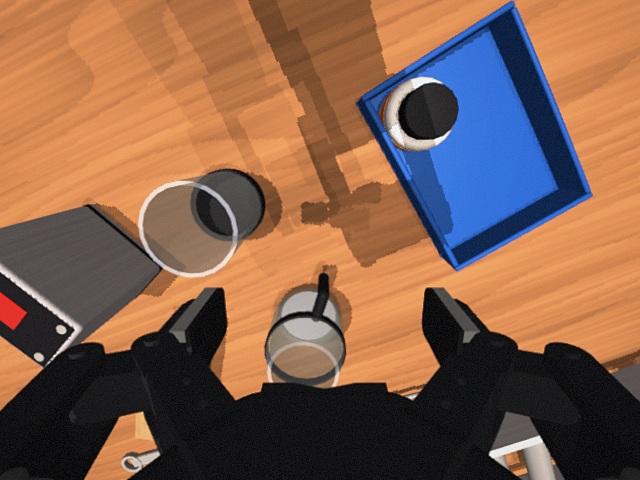

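Run:
```python
import cv2
im=cv2.imread('pics/w1.png')
t=[(350,90),(500,0),(570,180),(435,245)]
out=[cv2.resize(im[y:y+30,x:x+40],(400,300),interpolation=cv2.INTER_CUBIC) for x,y in t]
cv2.imwrite('pics/w1c.png',cv2.vconcat([cv2.hconcat(out[:2]),cv2.hconcat(out[2:])]))
cv2.imwrite('pics/w1j.png',cv2.resize(im[65:165,370:470],(600,600),interpolation=cv2.INTER_CUBIC))
```

```text
(no output)
```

View pics/w1c.png

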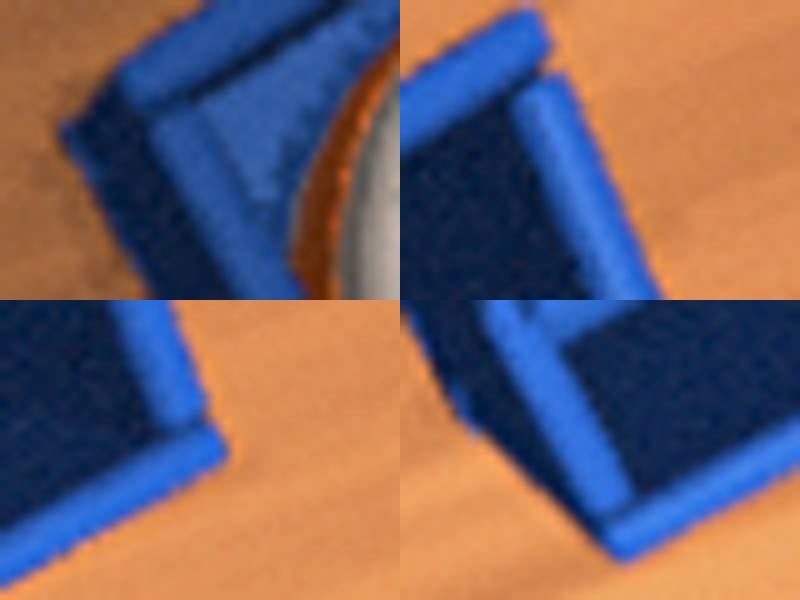

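View pics/w1j.png

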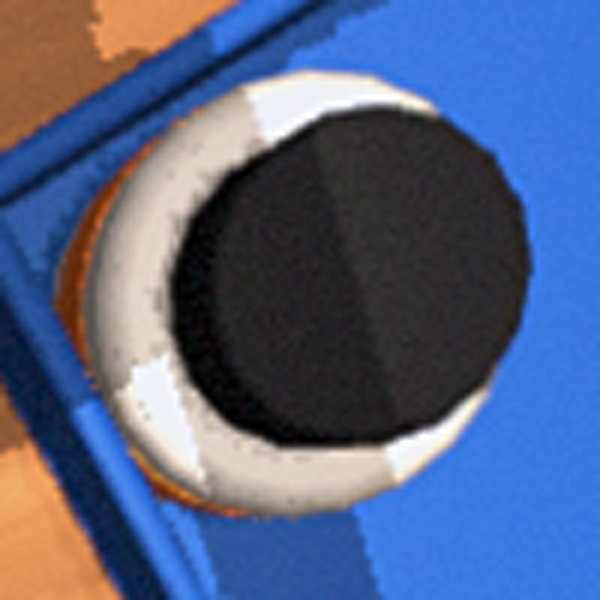

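Run:
```python
from h import *
import pickle
m=pickle.load(open('w1.pkl','rb'))
Q=np.array([onz(m,p,51) for p in [(361.5,96.8),(514,.7),(593,195.5),(457.5,271)]])
print(Q.round(1),Q.mean(0))
for i in range(4):
    e=Q[(i+1)%4]-Q[i]; print('len %.1f ang %.1f'%(np.hypot(*e[:2]),np.degrees(np.arctan2(e[1],e[0]))))
print(onz(m,(432,110.3),86))
```

```text
[[383.1 154.1  51. ]
 [356.4 307.   51. ]
 [555.3 342.3  51. ]
 [582.5 190.4  51. ]] [469.35886745 248.44965819  51.        ]
len 155.3 ang 99.9
len 202.0 ang 10.1
len 154.3 ang -79.9
len 202.7 ang -169.7
[417.41276027 200.24356967  86.        ]
```

From the wrist view the tote centre is (469.4, 248.4) at yaw 10°, with rim corners at (361,97), (514,1), (593,195) and (457,271). The jar sits at (-59.6, -38.4) in the tote frame, which fits the wall contact. Next is the carton.

Emit:
step_arm(
  increments=[
    [[0, 0, 0], [-0.864, 0.959, 0], 0],
    [[0, 0, 0], [-0.864, 0.959, 0], 0],
    [[0, 0, 0], [-0.864, 0.959, 0], 0],
    [[0, 0, 0], [-0.864, 0.959, 0], 0],
    [[0, 0, 0], [-0.864, 0.959, 0], 0],
    [[0, 0, 0], [-0.864, 0.959, 0], 0],
    [[0, 0, 0], [-0.864, 0.959, 0], 0],
    [[0, 0, 0], [-0.864, 0.959, 0], 0],
    [[0, 0, 0.77], [0, 0, 0.88], 0],
    [[0, 0, 0.77], [0, 0, 0.88], 0],
  ],
)

```text
time_s: 6.05
ee_pos: [590.0, -149.3, 190.9]
ee_rot: [[0.535, 0.845, 0.002], [0.845, -0.535, -0.0], [0.001, 0.002, -1.0]]
ft_force: [0.1, 0.5, -0.1]
grip_width: 85.5
```

Run:
```python
from h import *
s=ctrl.read_state(); print(s['ee_pos'],s['ft_force'],np.degrees(np.arctan2(s['ee_rot'][1,0],s['ee_rot'][0,0])))
cv2.imwrite('pics/w2.png',ctrl.snapshot('wrist'))
```

```text
[ 590.03901942 -149.31392041  190.87976289] [ 0.08299863  0.5392125  -0.13921717] 57.684712037309374
```

View pics/w2.png

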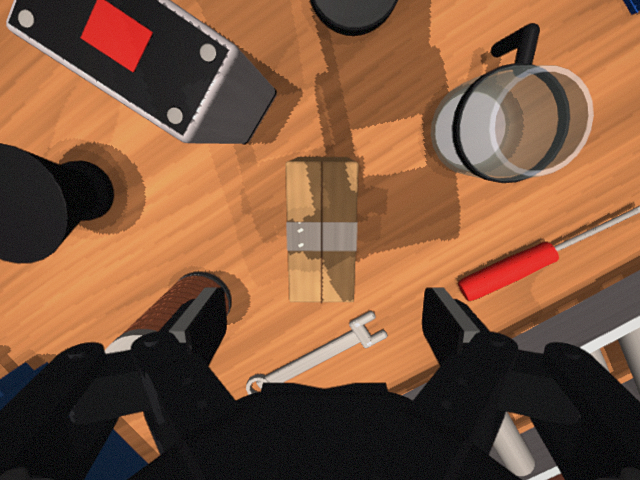

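The carton (x≈322) sits centred between the fingers and parallel to them. Descend and grip.

Emit:
step_arm(
  increments=[
    [[0, 0, 0], [0, 0, 0.884], 0],
    [[0, 0, 0], [0, 0, 0.884], 0],
    [[0, 0, 0], [0, 0, 0.884], 0],
    [[0, 0, 0], [0, 0, 0.884], 0],
    [[0, 0, 0], [0, 0, 0.884], 0],
    [[0, 0, 0], [0, 0, 0.884], 0],
    [[0, 0, 0], [0, 0, 0], 0.6],
    [[0, 0, 0], [0, 0, 0], 0.6],
    [[0, 0, 0], [0, 0, 0], 0.6],
    [[0, 0, 0], [0, 0, 0], 0.6],
  ],
  force=50,
)

```text
time_s: 7.1
ee_pos: [590.1, -149.6, 59.5]
ee_rot: [[0.531, 0.847, 0.002], [0.847, -0.531, -0.001], [0.001, 0.002, -1.0]]
ft_force: [0.8, 0.0, 1.4]
grip_width: 51.1
```

Emit:
step_arm(
  increments=[
    [[0, 0, 0], [0, 0, 0], 0.7],
    [[0, 0, 0], [0, 0, -0.6], 0.7],
    [[0, 0, 0], [0, 0, -1], 0.7],
  ],
)

```text
time_s: 7.4
ee_pos: [587.4, -149.1, 96.9]
ee_rot: [[0.532, 0.847, -0.004], [0.847, -0.532, 0.001], [-0.001, -0.005, -1.0]]
ft_force: [0.2, -0.1, -1.0]
grip_width: 51.5
```

Run:
```python
from h import *
s=ctrl.read_state(); print(s['ee_pos'],s['ft_force'],s['grip_width'],np.degrees(np.arctan2(s['ee_rot'][1,0],s['ee_rot'][0,0])))
cv2.imwrite('pics/s2.png',ctrl.snapshot('side')[150:400,180:480])
m=ctrl.camera_model('wrist');
```

```text
[ 587.43864634 -149.09112283   96.89320757] [ 0.16179351 -0.10025468 -1.03742339] 51.4778645181999 57.879480757087244
```

View pics/s2.png

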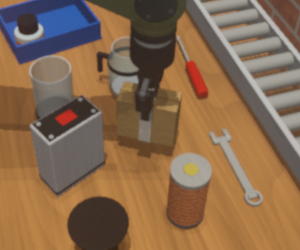

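The carton is gripped at 51 mm and lifted clear. Now I'll raise it while turning the jaws to 10°, then travel to the tote.

Emit:
step_arm(
  increments=[
    [[0, 0, 0.995], [0, 0, -0.78], 0.7],
    [[0, 0, 0.995], [0, 0, -0.78], 0.7],
    [[0, 0, 0.995], [0, 0, -0.78], 0.7],
    [[0, 0, 0.995], [0, 0, -0.78], 0.7],
    [[0, 0, 0.995], [0, 0, -0.78], 0.7],
    [[0, 0, 0.995], [0, 0, -0.78], 0.7],
    [[0, 0, 0.995], [0, 0, -0.78], 0.7],
  ],
)

```text
time_s: 8.15
ee_pos: [589.0, -149.6, 235.7]
ee_rot: [[0.986, 0.169, 0.001], [0.169, -0.986, -0.0], [0.0, 0.0, -1.0]]
ft_force: [-0.0, 0.9, -2.1]
grip_width: 51.9
```

Emit:
step_arm(
  increments=[
    [[0, 0, 0], [0.045, -0.97, 0], 0.7],
    [[0, 0, 0], [0.045, -0.97, 0], 0.7],
    [[0, 0, 0], [0.045, -0.97, 0], 0.7],
    [[0, 0, 0], [0.045, -0.97, 0], 0.7],
    [[0, 0, 0], [0.045, -0.97, 0], 0.7],
    [[0, 0, 0], [0.045, -0.97, 0], 0.7],
    [[0, 0, 0], [0.045, -0.97, 0], 0.7],
    [[0, 0, 0], [0.045, -0.97, 0], 0.7],
    [[0, 0, 0], [0.045, -0.97, 0], 0.7],
  ],
)

```text
time_s: 9.05
ee_pos: [561.0, 68.0, 235.0]
ee_rot: [[0.985, 0.173, 0.001], [0.173, -0.985, -0.0], [0.001, 0.0, -1.0]]
ft_force: [0.5, -0.6, -2.0]
grip_width: 51.5
```

Emit:
step_arm(
  increments=[
    [[0, 0, 0], [0.045, -0.97, 0], 0.7],
    [[0, 0, 0], [0.045, -0.97, 0], 0.7],
    [[0, 0, 0], [0.045, -0.97, 0], 0.7],
    [[0, 0, 0], [0.045, -0.97, 0], 0.7],
    [[0, 0, 0], [0.045, -0.97, 0], 0.7],
    [[0, 0, 0], [0.045, -0.97, 0], 0.7],
    [[0, 0, 0], [0.045, -0.97, 0], 0.7],
    [[0, 0, 0], [0.045, -0.97, 0], 0.7],
    [[0, 0, 0], [0, 0, 0], 0.7],
    [[0, 0, 0], [0, 0, 0], 0.7],
  ],
)

```text
time_s: 10.05
ee_pos: [536.4, 259.8, 234.7]
ee_rot: [[0.985, 0.175, 0.0], [0.175, -0.985, -0.0], [0.0, 0.001, -1.0]]
ft_force: [-0.1, -0.7, -1.7]
grip_width: 51.4
```

Run:
```python
from h import *
s=ctrl.read_state(); print(s['ee_pos'],s['ft_force'],s['grip_width'],np.degrees(np.arctan2(s['ee_rot'][1,0],s['ee_rot'][0,0])),s['joint_positions'])
a=cv2.resize(ctrl.snapshot('scene')[40:240,270:510],(480,400));b=cv2.resize(ctrl.snapshot('side')[50:250,130:330],(400,400))
cv2.imwrite('pics/t1.png',cv2.resize(cv2.hconcat([a,b]),(800,364)))
```

```text
[536.35343635 259.80159853 234.68857267] [-0.10896869 -0.72672279 -1.72324574] 51.43880955573382 10.04971727715696 [ 2.06997066e+01  2.07270421e-01  1.01450188e+02 -3.28202346e-02
  7.83344746e+01  1.06566268e+01]
```

View pics/t1.png

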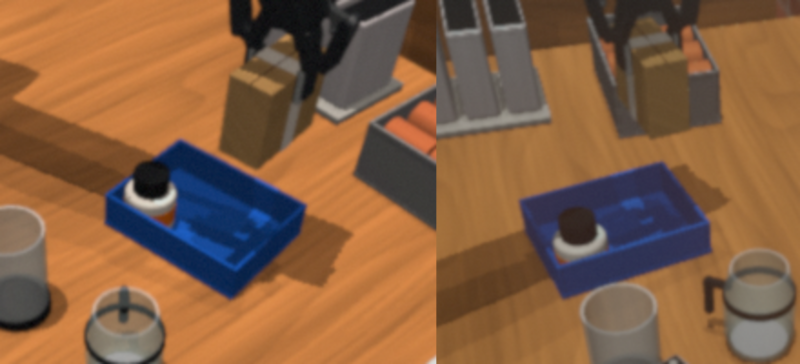

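The carton hangs upright above the tote's +x end. I'll descend in two stages, with a 1 mm margin shift away from the wall.

Emit:
step_arm(
  increments=[
    [[0, 0, 0], [-0.04, 0, 0.96], 0.7],
    [[0, 0, 0], [0, 0, 0.96], 0.7],
    [[0, 0, 0], [0, 0, 0.96], 0.7],
    [[0, 0, 0], [0, 0, 0.96], 0.7],
    [[0, 0, 0], [0, 0, 0.96], 0.7],
    [[0, 0, 0], [0, 0, 0], 0.7],
  ],
)

```text
time_s: 10.75
ee_pos: [532.9, 257.4, 110.2]
ee_rot: [[0.985, 0.172, -0.008], [0.172, -0.985, -0.003], [-0.008, 0.002, -1.0]]
ft_force: [-0.9, -0.0, -2.5]
grip_width: 51.6
```

Run:
```python
from h import *
s=ctrl.read_state(); print(s['ee_pos'],s['ft_force'],s['grip_width'])
a=cv2.resize(ctrl.snapshot('scene')[40:240,270:510],(480,400));b=cv2.resize(ctrl.snapshot('side')[50:250,130:330],(400,400))
cv2.imwrite('pics/t2.png',cv2.resize(cv2.hconcat([a,b]),(800,364)))
```

```text
[532.93951937 257.43245597 110.20962102] [-0.90863251 -0.03067156 -2.53330228] 51.56245985571547
```

View pics/t2.png

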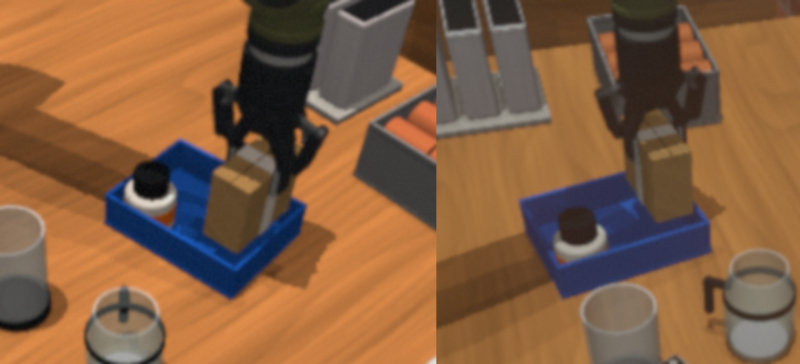

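Emit:
step_arm(
  increments=[
    [[0, 0, 0], [0, 0, 0.4], 0.7],
    [[0, 0, 0], [0, 0, 0], 0.7],
  ],
)

```text
time_s: 11.05
ee_pos: [535.7, 259.4, 104.7]
ee_rot: [[0.985, 0.173, 0.0], [0.173, -0.985, 0.0], [0.0, -0.0, -1.0]]
ft_force: [-1.0, -0.2, -2.9]
grip_width: 51.5
```

Emit:
step_arm(
  increments=[
    [[0, 0, 0], [0, 0, 0.7], 0.7],
    [[0, 0, 0], [0, 0, 0.7], 0.7],
    [[0, 0, 0], [0, 0, 0], 0.7],
    [[0, 0, 0], [0, 0, 0.14], 0.7],
    [[0, 0, 0], [0, 0, 0], 0.7],
  ],
)

```text
time_s: 11.55
ee_pos: [536.1, 259.8, 66.9]
ee_rot: [[0.985, 0.174, 0.001], [0.174, -0.985, 0.0], [0.001, -0.0, -1.0]]
ft_force: [-0.3, 0.2, -2.0]
grip_width: 51.4
```

Emit:
step_arm(
  increments=[
    [[0, 0, 0], [0, 0, 0.07], 0.7],
    [[0, 0, 0], [0, 0, 0.03], 0.7],
  ],
)

```text
time_s: 11.75
ee_pos: [536.4, 260.1, 65.4]
ee_rot: [[0.985, 0.174, 0.002], [0.174, -0.985, 0.001], [0.002, -0.001, -1.0]]
ft_force: [-3.9, -0.2, 7.8]
grip_width: 51.5
```

The carton is on the floor (contact force 7.8 N). Release, rise, turn the jaws to -65.5° and travel to the power unit.

Emit:
step_arm(
  increments=[
    [[0, 0, 0], [0, 0, 0], 0],
    [[0, 0, 0], [0, 0, 0], 0],
    [[0, 0, 0], [0, 0, -0.4], 0],
    [[0, 0, 0], [0, 0, -0.97], 0],
    [[0, 0, 0], [0, 0, -0.97], 0],
    [[0, 0, 0.998], [0, 0, -0.9], 0],
    [[0, 0, 0.998], [0, 0, -0.9], 0],
    [[0, 0, 0.998], [0, 0, -0.9], 0],
    [[0, 0, 0.998], [0, 0, -0.9], 0],
    [[0, 0, 0.998], [0, 0, -0.9], 0],
  ],
)

```text
time_s: 12.75
ee_pos: [535.5, 259.5, 236.3]
ee_rot: [[0.909, -0.416, 0.001], [-0.416, -0.909, 0.0], [0.001, -0.001, -1.0]]
ft_force: [-0.3, -1.1, -0.2]
grip_width: 85.4
```

Emit:
step_arm(
  increments=[
    [[0, 0, 0.998], [0, 0, 0], 0],
    [[0, 0, 0.998], [0, 0, 0], 0],
    [[0, 0, 0.998], [0, 0, 0], 0],
    [[0, 0, 0.998], [0, 0, 0], 0],
    [[0, 0, 0.998], [0, 0, 0], 0],
    [[0, 0, 0.998], [0, 0, 0], 0],
    [[0, 0, 0], [0.932, 0.728, 0], 0],
    [[0, 0, 0], [0.932, 0.728, 0], 0],
    [[0, 0, 0], [0.932, 0.728, 0], 0],
    [[0, 0, 0], [0.932, 0.728, 0], 0],
  ],
)

```text
time_s: 13.75
ee_pos: [507.6, 143.6, 235.2]
ee_rot: [[0.415, -0.91, 0.001], [-0.91, -0.415, 0.0], [0.0, -0.001, -1.0]]
ft_force: [0.7, 0.3, 1.4]
grip_width: 85.7
```

Run:
```python
from h import *
s=ctrl.read_state(); print(s['ee_pos'],s['ft_force'],s['grip_width'],np.degrees(np.arctan2(s['ee_rot'][1,0],s['ee_rot'][0,0])))
a=cv2.resize(ctrl.snapshot('scene')[40:240,270:510],(480,400));b=cv2.resize(ctrl.snapshot('side')[50:250,130:330],(400,400))
cv2.imwrite('pics/t3.png',cv2.resize(cv2.hconcat([a,b]),(800,364)))
```

```text
[507.56474043 143.60036095 235.23497492] [0.73342198 0.32105254 1.41324664] 85.69816302377504 -65.46259079483434
```

View pics/t3.png

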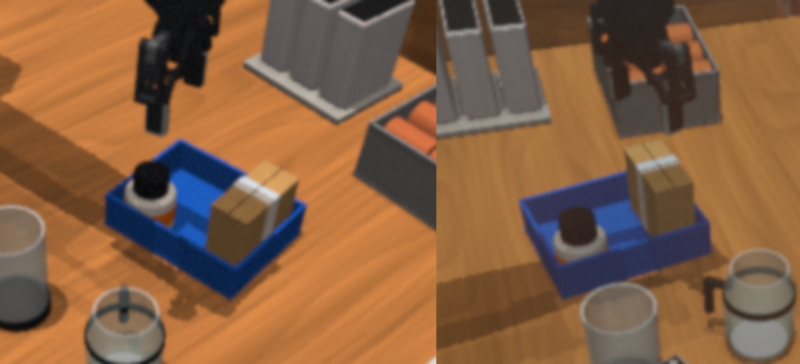

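The carton stands upright at the tote's +x end. On to the power unit.

Emit:
step_arm(
  increments=[
    [[0, 0, 0], [0.932, 0.728, 0], 0],
    [[0, 0, 0], [0.932, 0.728, 0], 0],
    [[0, 0, 0], [0.932, 0.728, 0], 0],
    [[0, 0, 0], [0.932, 0.728, 0], 0],
    [[0, 0, 0], [0.932, 0.728, 0], 0],
    [[0, 0, 0], [0.932, 0.728, 0], 0],
    [[0, 0, 0], [0.932, 0.728, 0], 0],
    [[0, 0, 0], [0.932, 0.728, 0], 0],
    [[0, 0, 0], [0.932, 0.728, 0], 0],
    [[0, 0, 0], [0.932, 0.728, 0], 0],
  ],
)

```text
time_s: 14.85
ee_pos: [439.2, -143.6, 235.3]
ee_rot: [[0.415, -0.91, 0.001], [-0.91, -0.415, -0.0], [0.001, -0.001, -1.0]]
ft_force: [-0.2, -0.4, 0.4]
grip_width: 85.2
```

Emit:
step_arm(
  increments=[
    [[0, 0, 0], [0.932, 0.728, 0], 0],
    [[0, 0, 0], [0, 0, 0], 0],
    [[0, 0, 0], [0, 0, 0], 0],
  ],
)

```text
time_s: 15.15
ee_pos: [432.4, -171.7, 234.9]
ee_rot: [[0.414, -0.91, 0.001], [-0.91, -0.414, 0.0], [-0.0, -0.001, -1.0]]
ft_force: [-0.2, 0.4, -0.6]
grip_width: 85.6
```

Run:
```python
from h import *
import pickle
s=ctrl.read_state(); print(s['ee_pos'],s['ft_force'],np.degrees(np.arctan2(s['ee_rot'][1,0],s['ee_rot'][0,0])))
m=ctrl.camera_model('wrist');pickle.dump((m,s),open('w3.pkl','wb'))
cv2.imwrite('pics/w3.png',ctrl.snapshot('wrist'))
```

```text
[ 432.43935877 -171.6839884   234.94428709] [-0.23803905  0.39657896 -0.6380867 ] -65.54647167219991
```

View pics/w3.png

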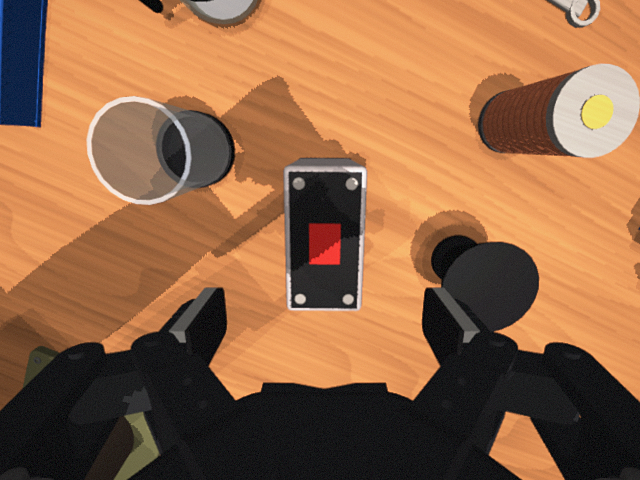

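Run:
```python
from h import *
import pickle
m,s=pickle.load(open('w3.pkl','rb'))
print(onz(m,(325,244),150), onz(m,(597.5,111.5),125))
for z,p in((150,(285.5,168)),(150,(366,168)),(150,(362.5,309)),(150,(289,309))): print(onz(m,p,z))
```

```text
[ 430.38438807 -173.09151333  150.        ] [ 600.02327965 -317.25760953  125.        ]
[ 468.33431868 -126.25828233  150.        ]
[ 491.01639194 -176.05161789  150.        ]
[ 395.0023167 -220.7876398  150.       ]
[ 371.67513936 -169.60243383  150.        ]
```

Emit:
step_arm(
  increments=[
    [[0, 0, 0], [0, 0, 0.856], 0],
    [[0, 0, 0], [0, 0, 0.856], 0],
    [[0, 0, 0], [0, 0, 0.856], 0],
    [[0, 0, 0], [0, 0, 0.856], 0],
    [[0, 0, 0], [0, 0, 0.856], 0],
    [[0, 0, 0], [0, 0, 0.856], 0],
    [[0, 0, 0], [0, 0, 0], 0.6],
    [[0, 0, 0], [0, 0, 0], 0.6],
    [[0, 0, 0], [0, 0, 0], 0.6],
    [[0, 0, 0], [0, 0, 0], 0.6],
  ],
  force=80,
)

```text
time_s: 16.2
ee_pos: [432.7, -171.5, 106.9]
ee_rot: [[0.415, -0.91, 0.001], [-0.91, -0.415, -0.0], [0.001, -0.001, -1.0]]
ft_force: [1.5, 0.8, -2.7]
grip_width: 57.6
```

Emit:
step_arm(
  increments=[
    [[0, 0, 0], [0, 0, 0], 0.7],
    [[0, 0, 0], [0, 0, 0], 0.7],
  ],
)

```text
time_s: 16.4
ee_pos: [432.7, -171.6, 106.9]
ee_rot: [[0.415, -0.91, 0.002], [-0.91, -0.415, 0.0], [0.0, -0.001, -1.0]]
ft_force: [1.1, 0.2, -0.7]
grip_width: 57.2
```

Emit:
step_arm(
  increments=[
    [[0, 0, 0], [0, 0, -0.4], 0.7],
    [[0, 0, 0], [0, 0, -0.8], 0.7],
    [[0, 0, 0], [0, 0, 0], 0.7],
  ],
)

```text
time_s: 16.7
ee_pos: [433.3, -172.7, 138.5]
ee_rot: [[0.415, -0.91, 0.004], [-0.91, -0.415, -0.003], [0.004, -0.002, -1.0]]
ft_force: [0.5, -0.9, -5.8]
grip_width: 57.1
```

Run:
```python
from h import *
s=ctrl.read_state(); print(s['ee_pos'],s['ft_force'],s['moment'],s['grip_width'])
a=ctrl.snapshot('side')[150:400,150:450]
cv2.imwrite('pics/p1.png',cv2.resize(a,(600,500)))
```

```text
[ 433.33174511 -172.66081489  138.50114966] [ 0.49301376 -0.87261307 -5.8433481 ] [-0.0560628  -0.09608642  0.02398635] 57.14226906024817
```

View pics/p1.png

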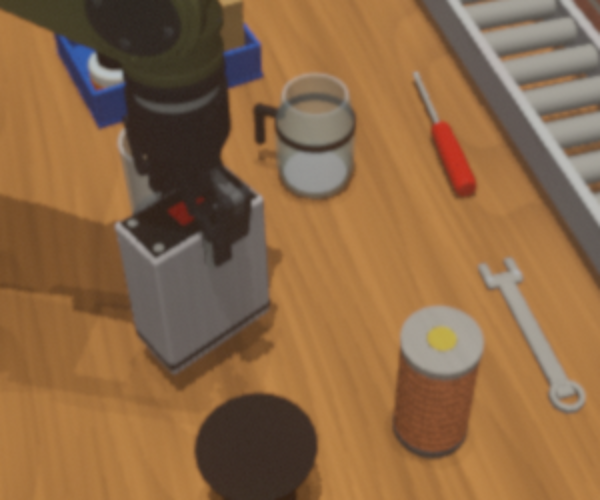

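The power unit is lifted cleanly at a width of 57 mm. Raise and turn it to 10°, then travel.

Emit:
step_arm(
  increments=[
    [[0, 0, 0], [0, 0, -0.9], 0.7],
    [[0, 0, -0.998], [0, 0, -0.45], 0.7],
    [[0, 0, -0.998], [0, 0, -0.45], 0.7],
    [[0, 0, -0.998], [0, 0, -0.45], 0.7],
    [[0, 0, -0.998], [0, 0, -0.45], 0.7],
    [[0, 0, -0.998], [0, 0, -0.45], 0.7],
    [[0, 0, -0.998], [0, 0, -0.45], 0.7],
    [[0, 0, -0.998], [0, 0, -0.45], 0.7],
    [[0, 0, -0.998], [0, 0, -0.45], 0.7],
    [[0, 0, -0.998], [0, 0, -0.45], 0.7],
  ],
)

```text
time_s: 17.75
ee_pos: [431.3, -171.5, 258.3]
ee_rot: [[0.998, -0.06, -0.003], [-0.06, -0.998, 0.001], [-0.003, -0.001, -1.0]]
ft_force: [0.4, 0.2, -6.1]
grip_width: 57.3
```

Emit:
step_arm(
  increments=[
    [[0, 0, -0.998], [0, 0, 0], 0.7],
    [[0, 0, -0.998], [0, 0, 0], 0.7],
    [[0, 0, 0], [0.2786, -0.957, 0], 0.7],
    [[0, 0, 0], [0.2786, -0.957, 0], 0.7],
    [[0, 0, 0], [0.2786, -0.957, 0], 0.7],
    [[0, 0, 0], [0.2786, -0.957, 0], 0.7],
    [[0, 0, 0], [0.2786, -0.957, 0], 0.7],
    [[0, 0, 0], [0.2786, -0.957, 0], 0.7],
    [[0, 0, 0], [0.2786, -0.957, 0], 0.7],
    [[0, 0, 0], [0.2786, -0.957, 0], 0.7],
  ],
)

```text
time_s: 18.75
ee_pos: [453.0, 27.3, 258.0]
ee_rot: [[0.985, 0.173, -0.003], [0.173, -0.985, -0.0], [-0.003, -0.0, -1.0]]
ft_force: [1.2, -0.2, -6.5]
grip_width: 57.2
```

Emit:
step_arm(
  increments=[
    [[0, 0, 0], [0.2786, -0.957, 0], 0.7],
    [[0, 0, 0], [0.2786, -0.957, 0], 0.7],
    [[0, 0, 0], [0.2786, -0.957, 0], 0.7],
    [[0, 0, 0], [0.2786, -0.957, 0], 0.7],
    [[0, 0, 0], [0.2786, -0.957, 0], 0.7],
    [[0, 0, 0], [0.2786, -0.957, 0], 0.7],
    [[0, 0, 0], [0.2786, -0.957, 0], 0.7],
    [[0, 0, 0], [0.2786, -0.957, 0], 0.7],
    [[0, 0, 0], [0.2786, -0.957, 0], 0.7],
    [[0, 0, 0], [0, 0, 0], 0.7],
  ],
)

```text
time_s: 19.75
ee_pos: [477.4, 251.4, 257.7]
ee_rot: [[0.984, 0.176, -0.003], [0.176, -0.984, -0.0], [-0.003, -0.0, -1.0]]
ft_force: [-0.5, -0.8, -6.8]
grip_width: 57.1
```

Run:
```python
from h import *
import pickle
s=ctrl.read_state(); print(s['ee_pos'],s['ft_force'],s['grip_width'],np.degrees(np.arctan2(s['ee_rot'][1,0],s['ee_rot'][0,0])))
m=ctrl.camera_model('wrist');pickle.dump((m,s),open('w4.pkl','wb'))
cv2.imwrite('pics/w4.png',ctrl.snapshot('wrist'))
```

```text
[477.38225549 251.40280971 257.71545626] [-0.47213499 -0.83152039 -6.77556314] 57.06237873370195 10.156925790694501
```

View pics/w4.png

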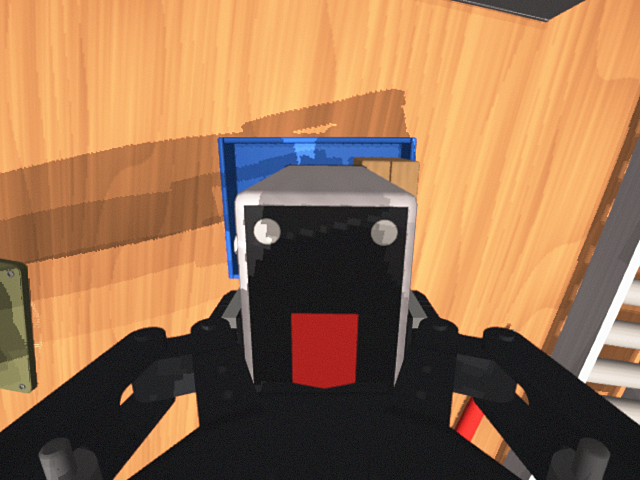

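Run:
```python
from h import *
import pickle
im=cv2.imread('pics/w4.png')
cv2.imwrite('pics/w4c.png',cv2.resize(im[125:185,210:430],(792,216),interpolation=cv2.INTER_CUBIC))
m,s=pickle.load(open('w4.pkl','rb'))
T=np.array([469.5,248.2]);c,sn=np.cos(np.radians(10)),np.sin(np.radians(10))
def tf(P): d=P[:2]-T; return np.array([c*d[0]+sn*d[1],-sn*d[0]+c*d[1]]).round(1)
print(tf(onz(m,(219,138),51)),tf(onz(m,(416.5,138),51)),'carton far left top',tf(onz(m,(353,159),101)),'tcp',tf(s['ee_pos']))
```

```text
[-100.6   76.1] [101.1  76.6] carton far left top [32.7 57.3] tcp [8.3 1.8]
```

View pics/w4c.png

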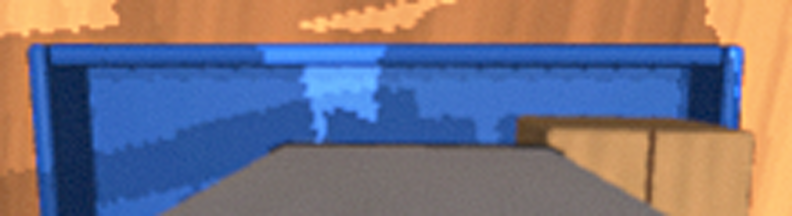

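Run:
```python
from h import *
import pickle
m,s=pickle.load(open('w4.pkl','rb'))
T=np.array([469.5,248.2]);c,sn=np.cos(np.radians(10)),np.sin(np.radians(10))
def tf(P): d=P[:2]-T; return np.array([c*d[0]+sn*d[1],-sn*d[0]+c*d[1]]).round(1)
print(tf(onz(m,(353.3,157.8),6)),tf(onz(m,(363,161),101)),tf(onz(m,(418.5,161),101)), tf(onz(m,(391.2,161),101)))
```

```text
[40.8 54.8] [41.6 55.6] [91.  55.9] [66.7 55.7]
```

The carton spans x≈41 to 92 in the tote, so the unit at x≈8 leaves about 4 mm. Descend.

Emit:
step_arm(
  increments=[
    [[0, 0, 0], [-0.02, 0, 0.7], 0.7],
    [[0, 0, 0], [0, 0, 0.8], 0.7],
    [[0, 0, 0], [0, 0, 0.8], 0.7],
    [[0, 0, 0], [0, 0, 0], 0.7],
    [[0, 0, 0], [0, 0, 0], 0.7],
    [[0, 0, 0], [0, 0, 0.7], 0.7],
    [[0, 0, 0], [0, 0, 0.7], 0.7],
    [[0, 0, 0], [0, 0, 0.7], 0.7],
    [[0, 0, 0], [0, 0, 0.5], 0.7],
    [[0, 0, 0], [0, 0, 0], 0.7],
  ],
)

```text
time_s: 20.8
ee_pos: [476.8, 248.8, 136.1]
ee_rot: [[0.985, 0.173, -0.003], [0.173, -0.985, -0.001], [-0.003, 0.001, -1.0]]
ft_force: [0.4, -0.3, -7.4]
grip_width: 57.3
```

Run:
```python
from h import *
s=ctrl.read_state(); print(s['ee_pos'],s['ft_force'],s['moment'],s['grip_width'])
a=cv2.resize(ctrl.snapshot('scene')[40:240,270:510],(480,400));b=cv2.resize(ctrl.snapshot('side')[50:250,130:330],(400,400))
cv2.imwrite('pics/t4.png',cv2.resize(cv2.hconcat([a,b]),(800,364)))
```

```text
[476.82396319 248.75585259 136.06614533] [ 0.36173632 -0.27063705 -7.36108662] [ 0.06577345  0.09903593 -0.0354449 ] 57.28568082188592
```

View pics/t4.png

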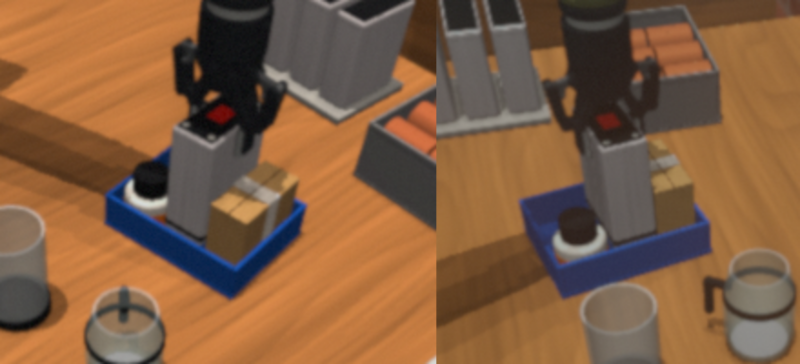

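Emit:
step_arm(
  increments=[
    [[0, 0, 0], [0, 0, 0.5], 0.7],
    [[0, 0, 0], [0, 0, 0.32], 0.7],
    [[0, 0, 0], [0, 0, 0], 0.7],
    [[0, 0, 0], [0, 0, 0.06], 0.7],
    [[0, 0, 0], [0, 0, 0], 0.7],
  ],
)

```text
time_s: 21.4
ee_pos: [477.8, 249.3, 115.3]
ee_rot: [[0.985, 0.174, 0.0], [0.174, -0.985, 0.0], [0.0, -0.0, -1.0]]
ft_force: [-0.1, 0.2, -6.3]
grip_width: 57.2
```

Emit:
step_arm(
  increments=[
    [[0, 0, 0], [0, 0, 0.06], 0.7],
    [[0, 0, 0], [0, 0, 0.04], 0.7],
    [[0, 0, 0], [0, 0, 0], 0.7],
  ],
)

```text
time_s: 21.7
ee_pos: [477.7, 249.3, 112.9]
ee_rot: [[0.985, 0.174, 0.0], [0.174, -0.985, 0.0], [0.0, -0.0, -1.0]]
ft_force: [0.0, 0.2, -6.8]
grip_width: 57.2
```

Emit:
step_arm(
  increments=[
    [[0, 0, 0], [0, 0, 0.04], 0.7],
    [[0, 0, 0], [0, 0, 0.03], 0.7],
    [[0, 0, 0], [0, 0, 0], 0.7],
  ],
)

```text
time_s: 22.0
ee_pos: [478.0, 249.4, 112.8]
ee_rot: [[0.985, 0.173, 0.0], [0.173, -0.985, 0.0], [0.0, 0.0, -1.0]]
ft_force: [-3.4, -2.9, 5.9]
grip_width: 57.1
```

The unit is down (force reversed to +6 N). Release, rise, turn to -80° and travel to the boiler.

Emit:
step_arm(
  increments=[
    [[0, 0, 0], [0, 0, 0], 0],
    [[0, 0, 0], [0, 0, 0], 0],
    [[0, 0, 0], [0, 0, -0.3], 0],
    [[0, 0, 0], [0, 0, -0.97], 0],
    [[0, 0, 0], [0, 0, -0.97], 0],
    [[0, 0, 0], [0, 0, -0.97], 0],
    [[0, 0, 0.935], [0, 0, -0.97], 0],
    [[0, 0, 0.935], [0, 0, -0.97], 0],
    [[0, 0, 0.935], [0, 0, 0], 0],
    [[0, 0, 0.935], [0, 0, 0], 0],
  ],
)

```text
time_s: 23.0
ee_pos: [478.6, 249.7, 242.3]
ee_rot: [[0.961, -0.275, 0.004], [-0.275, -0.961, 0.002], [0.004, -0.003, -1.0]]
ft_force: [0.1, -0.6, -0.7]
grip_width: 85.5
```

Emit:
step_arm(
  increments=[
    [[0, 0, 0.935], [0, 0, 0], 0],
    [[0, 0, 0.935], [0, 0, 0], 0],
    [[0, 0, 0.935], [0, 0, 0], 0],
    [[0, 0, 0.935], [0, 0, 0], 0],
    [[0, 0, 0.935], [0, 0, 0], 0],
    [[0, 0, 0.935], [0, 0, 0], 0],
    [[0, 0, 0.935], [0, 0, 0], 0],
    [[0, 0, 0.935], [0, 0, 0], 0],
    [[0, 0, 0.935], [0, 0, 0], 0],
    [[0, 0, 0.935], [0, 0, 0], 0],
  ],
)

```text
time_s: 24.0
ee_pos: [478.0, 249.5, 240.6]
ee_rot: [[0.169, -0.986, 0.001], [-0.986, -0.169, 0.001], [-0.0, -0.002, -1.0]]
ft_force: [0.1, -0.4, 0.4]
grip_width: 85.4
```

Emit:
step_arm(
  increments=[
    [[0, 0, 0], [0.965, -0.037, 0], 0],
    [[0, 0, 0], [0.965, -0.037, 0], 0],
    [[0, 0, 0], [0.965, -0.037, 0], 0],
    [[0, 0, 0], [0.965, -0.037, 0], 0],
    [[0, 0, 0], [0.965, -0.037, 0], 0],
    [[0, 0, 0], [0.965, -0.037, 0], 0],
    [[0, 0, 0], [0.965, -0.037, 0], 0],
    [[0, 0, 0], [0.965, -0.037, 0], 0],
  ],
)

```text
time_s: 24.8
ee_pos: [519.0, 59.6, 240.7]
ee_rot: [[0.174, -0.985, 0.002], [-0.985, -0.174, 0.0], [0.0, -0.002, -1.0]]
ft_force: [-0.6, -0.6, -0.7]
grip_width: 85.6
```

Run:
```python
from h import *
s=ctrl.read_state(); print(s['ee_pos'],s['ft_force'],s['moment'],s['grip_width'],np.degrees(np.arctan2(s['ee_rot'][1,0],s['ee_rot'][0,0])))
a=cv2.resize(ctrl.snapshot('scene')[40:240,270:510],(480,400));b=cv2.resize(ctrl.snapshot('side')[50:250,130:330],(400,400))
cv2.imwrite('pics/t5.png',cv2.resize(cv2.hconcat([a,b]),(800,364)))
```

```text
[518.96674625  59.55614843 240.72112336] [-0.57849637 -0.61824734 -0.72549747] [-0.02803891 -0.02246328  0.01828144] 85.63660607482035 -80.00559459143706
```

View pics/t5.png

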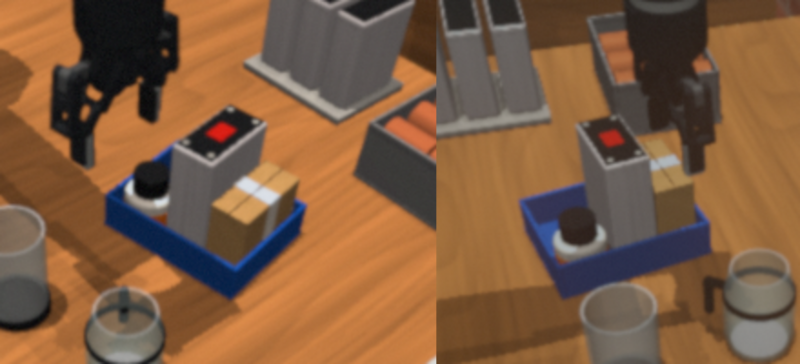

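The unit stands upright between the jar and the carton. Continue to the boiler.

Emit:
step_arm(
  increments=[
    [[0, 0, 0], [0.965, -0.037, 0], 0],
    [[0, 0, 0], [0.965, -0.037, 0], 0],
    [[0, 0, 0], [0.965, -0.037, 0], 0],
    [[0, 0, 0], [0.965, -0.037, 0], 0],
    [[0, 0, 0], [0.965, -0.037, 0], 0],
    [[0, 0, 0], [0.965, -0.037, 0], 0],
    [[0, 0, 0], [0.965, -0.037, 0], 0],
    [[0, 0, 0], [0.965, -0.037, 0], 0],
    [[0, 0, 0], [0.965, -0.037, 0], 0],
    [[0, 0, 0], [0.965, -0.037, 0], 0],
  ],
)

```text
time_s: 25.9
ee_pos: [570.0, -175.6, 240.4]
ee_rot: [[0.174, -0.985, 0.001], [-0.985, -0.174, 0.0], [0.0, -0.001, -1.0]]
ft_force: [0.2, 0.3, -0.3]
grip_width: 85.1
```

Emit:
step_arm(
  increments=[
    [[0, 0, 0], [0.965, -0.037, 0], 0],
    [[0, 0, 0], [0.965, -0.037, 0], 0],
    [[0, 0, 0], [0.965, -0.037, 0], 0],
    [[0, 0, 0], [0.965, -0.037, 0], 0],
    [[0, 0, 0], [0.965, -0.037, 0], 0],
    [[0, 0, 0], [0.965, -0.037, 0], 0],
    [[0, 0, 0], [0, 0, 0], 0],
    [[0, 0, 0], [0, 0, 0], 0],
  ],
)

```text
time_s: 26.7
ee_pos: [600.3, -316.6, 239.9]
ee_rot: [[0.173, -0.985, 0.0], [-0.985, -0.173, 0.001], [-0.001, -0.0, -1.0]]
ft_force: [-0.3, 0.4, 0.7]
grip_width: 85.3
```

Run:
```python
from h import *
import pickle
s=ctrl.read_state(); print(s['ee_pos'],s['ft_force'],np.degrees(np.arctan2(s['ee_rot'][1,0],s['ee_rot'][0,0])),s['joint_positions'])
m=ctrl.camera_model('wrist');pickle.dump((m,s),open('w5.pkl','wb'))
im=ctrl.snapshot('wrist');cv2.imwrite('pics/w5.png',im)
h=cv2.cvtColor(im,cv2.COLOR_BGR2HSV); y=cv2.inRange(h,(24,90,120),(36,255,255)); M=cv2.moments(y); c=(M['m10']/M['m00'],M['m01']/M['m00']); print(M['m00']/255,c,onz(m,c,125))
```

```text
[ 600.33299884 -316.57263761  239.89050071] [-0.26885269  0.43328613  0.66391988] -80.01814708144629 [-3.23475431e+01  1.03563227e+01  9.00879201e+01  3.46796620e-02
  7.95615663e+01  4.76643238e+01]Traceback (most recent call last):
  File "<stdin>", line 6, in <module>
ZeroDivisionError: float division by zero
```

View pics/w5.png

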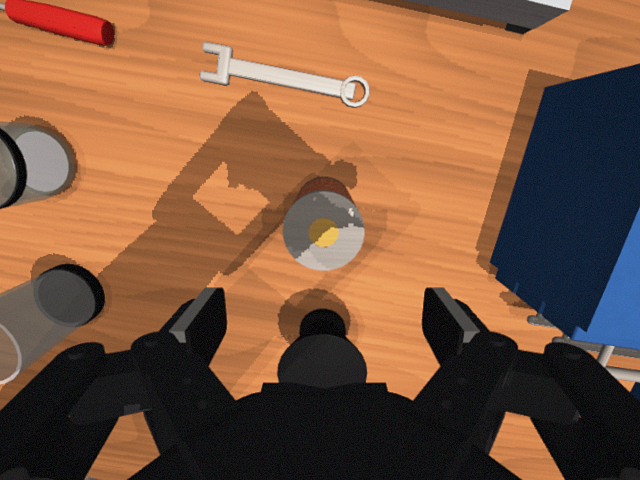

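The boiler's cap is centred between the fingers at (324,231). Descend and grip.

Emit:
step_arm(
  increments=[
    [[0, 0, 0], [0, 0, 0.867], 0],
    [[0, 0, 0], [0, 0, 0.867], 0],
    [[0, 0, 0], [0, 0, 0.867], 0],
    [[0, 0, 0], [0, 0, 0.867], 0],
    [[0, 0, 0], [0, 0, 0.867], 0],
    [[0, 0, 0], [0, 0, 0.867], 0],
    [[0, 0, 0], [0, 0, 0.867], 0],
    [[0, 0, 0], [0, 0, 0], 0],
    [[0, 0, 0], [0, 0, 0], 0.5],
    [[0, 0, 0], [0, 0, 0], 0.5],
  ],
  force=80,
)

```text
time_s: 27.75
ee_pos: [601.3, -317.1, 90.8]
ee_rot: [[0.174, -0.985, 0.003], [-0.985, -0.174, -0.001], [0.002, -0.003, -1.0]]
ft_force: [0.1, 0.1, -2.4]
grip_width: 64.4
```

Emit:
step_arm(
  increments=[
    [[0, 0, 0], [0, 0, 0], 0.6],
    [[0, 0, 0], [0, 0, 0], 0.6],
    [[0, 0, 0], [0, 0, 0], 0.6],
  ],
)

```text
time_s: 28.05
ee_pos: [601.1, -317.4, 90.2]
ee_rot: [[0.173, -0.985, 0.003], [-0.985, -0.173, -0.001], [0.002, -0.003, -1.0]]
ft_force: [0.4, 2.0, 5.1]
grip_width: 64.1
```

Emit:
step_arm(
  increments=[
    [[0, 0, 0], [0, 0, -0.4], 0.6],
    [[0, 0, 0], [0, 0, -0.8], 0.6],
    [[0, 0, 0], [0, 0, 0], 0.6],
    [[0, 0, 0], [0, 0, 0], 0.6],
  ],
)

```text
time_s: 28.45
ee_pos: [599.8, -317.2, 117.9]
ee_rot: [[0.173, -0.985, -0.0], [-0.985, -0.173, -0.0], [0.0, 0.0, -1.0]]
ft_force: [-0.1, -0.0, -3.1]
grip_width: 64.7
```

Run:
```python
from h import *
s=ctrl.read_state(); print(s['ee_pos'],s['ft_force'],s['moment'],s['grip_width'])
a=ctrl.snapshot('side')[200:450,250:550]
cv2.imwrite('pics/b1.png',cv2.resize(a,(600,500)))
```

```text
[ 599.77546755 -317.16602644  117.89073864] [-0.13080526 -0.01070868 -3.11782479] [ 0.04158773 -0.0186619   0.00183241] 64.6544903106371
```

View pics/b1.png

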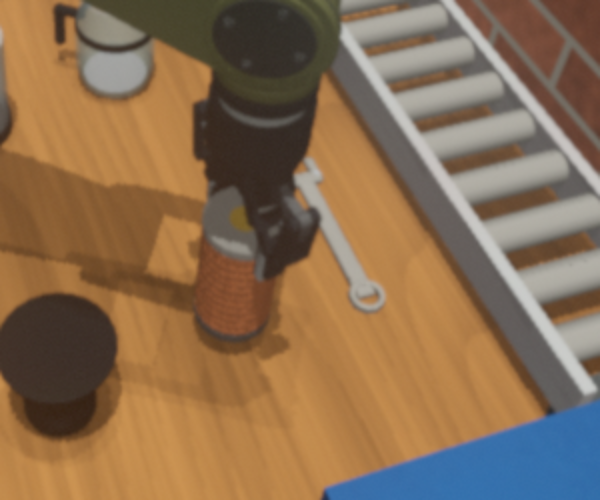

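The boiler is gripped at 64.6 mm and lifted. Raise and travel to the tote, with no turn needed.

Emit:
step_arm(
  increments=[
    [[0, 0, 0], [0, 0, -0.98], 0.6],
    [[0, 0, 0], [0, 0, -0.98], 0.6],
    [[0, 0, 0], [0, 0, -0.98], 0.6],
    [[0, 0, 0], [0, 0, -0.98], 0.6],
    [[0, 0, 0], [0, 0, -0.98], 0.6],
    [[0, 0, 0], [0, 0, -0.98], 0.6],
    [[0, 0, 0], [-0.983, 0.143, 0], 0.6],
    [[0, 0, 0], [-0.983, 0.143, 0], 0.6],
    [[0, 0, 0], [-0.983, 0.143, 0], 0.6],
    [[0, 0, 0], [-0.983, 0.143, 0], 0.6],
  ],
)

```text
time_s: 29.5
ee_pos: [567.8, -221.7, 263.0]
ee_rot: [[0.173, -0.985, -0.003], [-0.985, -0.173, 0.001], [-0.002, 0.003, -1.0]]
ft_force: [0.1, 0.0, -3.1]
grip_width: 64.3
```

Emit:
step_arm(
  increments=[
    [[0, 0, 0], [-0.983, 0.143, 0], 0.6],
    [[0, 0, 0], [-0.983, 0.143, 0], 0.6],
    [[0, 0, 0], [-0.983, 0.143, 0], 0.6],
    [[0, 0, 0], [-0.983, 0.143, 0], 0.6],
    [[0, 0, 0], [-0.983, 0.143, 0], 0.6],
    [[0, 0, 0], [-0.983, 0.143, 0], 0.6],
    [[0, 0, 0], [-0.983, 0.143, 0], 0.6],
    [[0, 0, 0], [-0.983, 0.143, 0], 0.6],
    [[0, 0, 0], [-0.983, 0.143, 0], 0.6],
    [[0, 0, 0], [-0.983, 0.143, 0], 0.6],
  ],
)

```text
time_s: 30.5
ee_pos: [489.8, 14.0, 263.4]
ee_rot: [[0.173, -0.985, -0.003], [-0.985, -0.173, 0.0], [-0.001, 0.003, -1.0]]
ft_force: [0.8, 0.4, -3.4]
grip_width: 64.3
```

Emit:
step_arm(
  increments=[
    [[0, 0, 0], [-0.983, 0.143, 0], 0.6],
    [[0, 0, 0], [-0.983, 0.143, 0], 0.6],
    [[0, 0, 0], [-0.983, 0.143, 0], 0.6],
    [[0, 0, 0], [-0.983, 0.143, 0], 0.6],
    [[0, 0, 0], [-0.983, 0.143, 0], 0.6],
    [[0, 0, 0], [-0.983, 0.143, 0], 0.6],
    [[0, 0, 0], [-0.983, 0.143, 0], 0.6],
    [[0, 0, 0], [0, 0, 0], 0.6],
    [[0, 0, 0], [0, 0, 0], 0.6],
  ],
)

```text
time_s: 31.4
ee_pos: [435.9, 178.2, 263.8]
ee_rot: [[0.175, -0.985, -0.002], [-0.985, -0.175, -0.001], [0.001, 0.002, -1.0]]
ft_force: [-0.2, 0.6, -2.4]
grip_width: 64.5
```

Run:
```python
from h import *
s=ctrl.read_state(); print(s['ee_pos'],s['ft_force'],s['grip_width'],np.degrees(np.arctan2(s['ee_rot'][1,0],s['ee_rot'][0,0])))
a=cv2.resize(ctrl.snapshot('scene')[40:240,270:510],(480,400));b=cv2.resize(ctrl.snapshot('side')[50:250,130:330],(400,400))
cv2.imwrite('pics/t6.png',cv2.resize(cv2.hconcat([a,b]),(800,364)))
cv2.imwrite('pics/w6.png',ctrl.snapshot('wrist'))
```

```text
[435.8629169  178.15902634 263.82791952] [-0.15346665  0.60818197 -2.43036674] 64.53523115402635 -79.9378067163063
```

View pics/t6.png

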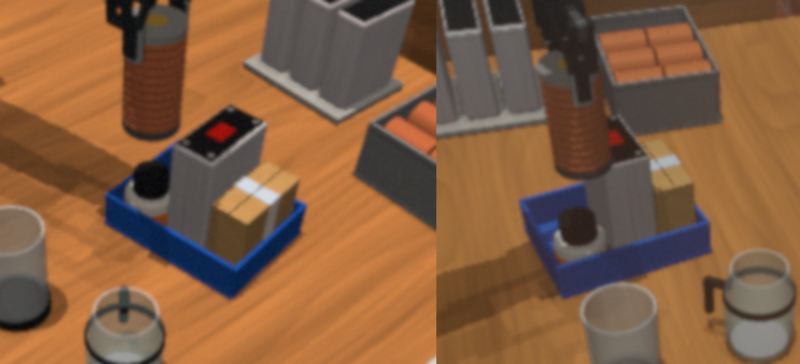

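View pics/w6.png

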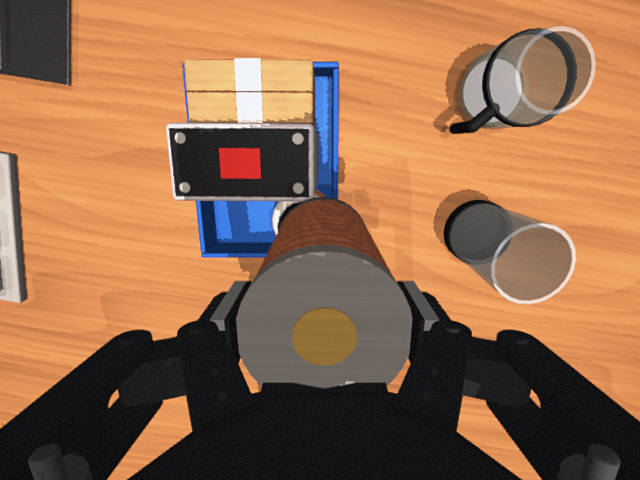

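Run:
```python
from h import *
m=ctrl.camera_model('wrist')
T=np.array([469.5,248.2]);c,sn=np.cos(np.radians(10)),np.sin(np.radians(10))
def tf(P): d=P[:2]-T; return np.array([c*d[0]+sn*d[1],-sn*d[0]+c*d[1]]).round(1)
for n,p,z in [('unit -x+y',(174,200),156),('unit -x-y',(311,200),156),('unit +x+y',(166.5,125),156),('unit +x -y',(315,123),156),('tote -x+y',(203.5,258),51),('tote +x-y',(338.5,62),51)]: print(n,tf(onz(m,p,z)))
```

```text
unit -x+y [-19.1  52.1]
unit -x-y [-19.3 -53.9]
unit +x+y [36.3 51.2]
unit +x -y [ 37.  -57.4]
tote -x+y [-103.4   74.4]
tote +x-y [100.7 -78.2]
```

Emit:
step_arm(
  increments=[
    [[0, 0, 0], [-0.983, 0.143, 0], 0.6],
    [[0, 0, 0], [-0.983, 0.143, 0], 0.6],
    [[0, 0, 0], [-0.983, 0.143, 0], 0.6],
    [[0, 0, 0], [-0.983, 0.143, 0], 0.6],
    [[0, 0, 0], [0, 0, 0], 0.6],
    [[0, 0, 0], [0, 0, 0], 0.6],
  ],
)

```text
time_s: 32.15
ee_pos: [405.6, 272.0, 264.9]
ee_rot: [[0.174, -0.985, -0.0], [-0.985, -0.174, -0.001], [0.001, 0.0, -1.0]]
ft_force: [0.1, 0.7, -3.3]
grip_width: 64.1
```

Run:
```python
from h import *
T=np.array([469.5,248.2]);c,sn=np.cos(np.radians(10)),np.sin(np.radians(10))
def tf(P): d=P[:2]-T; return np.array([c*d[0]+sn*d[1],-sn*d[0]+c*d[1]]).round(1)
s=ctrl.read_state(); print(s['ee_pos'],tf(s['ee_pos']),s['ft_force'],s['grip_width'],s['joint_positions'])
cv2.imwrite('pics/w7.png',ctrl.snapshot('wrist'))
```

```text
[405.55541585 272.04908629 264.89500792] [-58.8  34.6] [ 0.08433412  0.73698154 -3.30869987] 64.08225581773016 [ 2.75722501e+01 -1.50177839e+01  1.12298195e+02 -3.48506404e-02
  8.27488004e+01  1.07583187e+02]
```

View pics/w7.png

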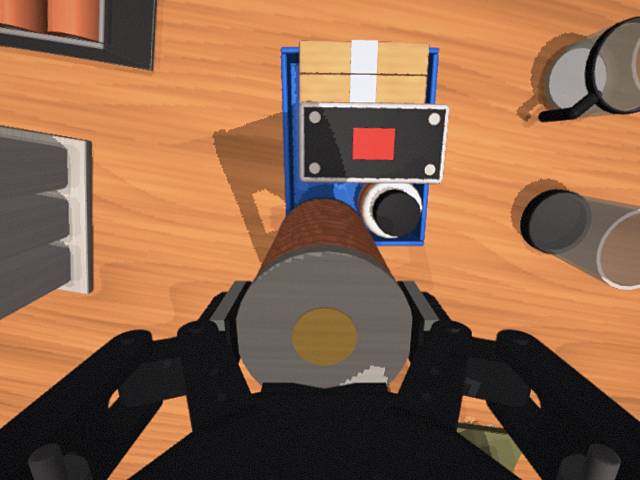

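Run:
```python
from h import *
im=cv2.imread('pics/w7.png')
a=cv2.resize(im[35:65,270:300],(300,300),interpolation=2);b=cv2.resize(im[35:65,420:450],(300,300),interpolation=2);d=cv2.resize(im[225:255,405:435],(300,300),interpolation=2)
e=cv2.resize(im[170:250,350:430],(300,300),interpolation=2)
cv2.imwrite('pics/w7c.png',cv2.vconcat([cv2.hconcat([a,b]),cv2.hconcat([d,e])]))
m=ctrl.camera_model('wrist')
T=np.array([469.5,248.2]);c,sn=np.cos(np.radians(10)),np.sin(np.radians(10))
def tf(P): d=P[:2]-T; return np.array([c*d[0]+sn*d[1],-sn*d[0]+c*d[1]]).round(1)
for n,p,z in [('tote +x+y',(281.5,47.5),51),('tote +x-y',(438.5,47.5),51),('tote -x-y',(424.5,245),51),('jar',(397.5,212.5),86),('unit-x',(301,181),156),('unit-x',(444,182),156)]: print(n,tf(onz(m,p,z)))
```

```text
tote +x+y [100.1  75.8]
tote +x-y [100.7 -78.1]
tote -x-y [-101.9  -79.6]
jar [-57.3 -38.8]
unit-x [-18.8  51.7]
unit-x [-19.4 -57.1]
```

View pics/w7c.png

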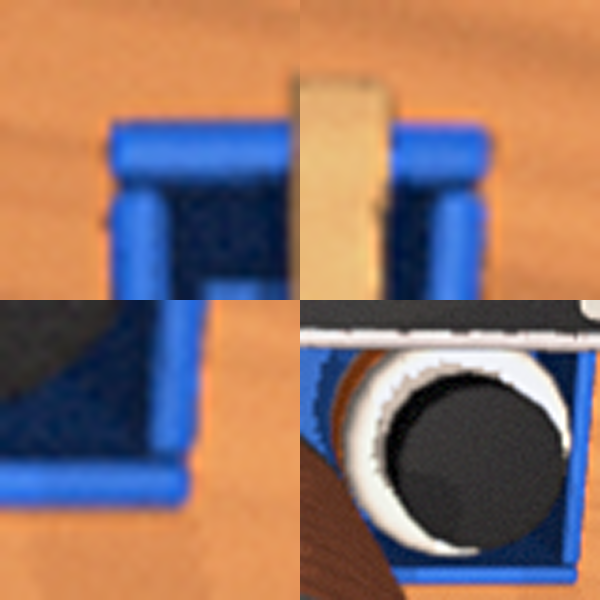

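Boiler centring in the remaining slot: jar edge y≈-5.5, wall about +71.5, unit edge x≈-20, wall -96. I'll shift 1.5 mm toward -y and 1 mm toward +x, then descend in stages.

Emit:
step_arm(
  increments=[
    [[0, 0, 0], [0.06, -0.04, 0], 0.6],
    [[0, 0, 0], [0, 0, 0.7], 0.6],
    [[0, 0, 0], [0, 0, 0.9], 0.6],
    [[0, 0, 0], [0, 0, 0.9], 0.6],
    [[0, 0, 0], [0, 0, 0.7], 0.6],
    [[0, 0, 0], [0, 0, 0.4], 0.6],
    [[0, 0, 0], [0, 0, 0], 0.6],
    [[0, 0, 0], [0, 0, 0], 0.6],
  ],
)

```text
time_s: 33.0
ee_pos: [407.2, 271.0, 175.8]
ee_rot: [[0.173, -0.985, 0.001], [-0.985, -0.173, 0.0], [-0.0, -0.001, -1.0]]
ft_force: [0.6, 0.4, -2.6]
grip_width: 64.4
```

Run:
```python
from h import *
s=ctrl.read_state(); print(s['ee_pos'],s['ft_force'],s['grip_width'])
a=cv2.resize(ctrl.snapshot('scene')[40:240,270:510],(480,400));b=cv2.resize(ctrl.snapshot('side')[50:250,130:330],(400,400))
cv2.imwrite('pics/t7.png',cv2.resize(cv2.hconcat([a,b]),(800,364)))
```

```text
[407.19289634 271.03551405 175.84219981] [ 0.56669814  0.40548849 -2.57175949] 64.4119677694906
```

View pics/t7.png

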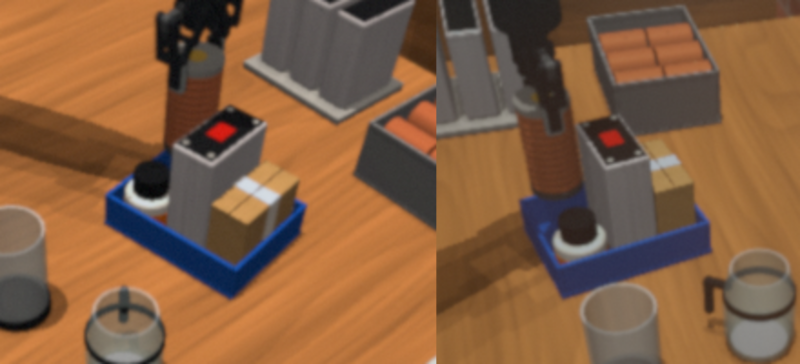

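Emit:
step_arm(
  increments=[
    [[0, 0, 0], [0, 0, 0.6], 0.6],
    [[0, 0, 0], [0, 0, 0.6], 0.6],
    [[0, 0, 0], [0, 0, 0], 0.6],
    [[0, 0, 0], [0, 0, 0.6], 0.6],
    [[0, 0, 0], [0, 0, 0.6], 0.6],
    [[0, 0, 0], [0, 0, 0.4], 0.6],
    [[0, 0, 0], [0, 0, 0], 0.6],
    [[0, 0, 0], [0, 0, 0], 0.6],
  ],
)

```text
time_s: 33.9
ee_pos: [406.5, 271.1, 104.7]
ee_rot: [[0.174, -0.985, -0.001], [-0.985, -0.174, -0.0], [0.0, 0.001, -1.0]]
ft_force: [-0.5, -0.5, -2.5]
grip_width: 64.0
```

Emit:
step_arm(
  increments=[
    [[0, 0, 0], [0, 0, 0.2], 0.6],
    [[0, 0, 0], [0, 0, 0.08], 0.6],
    [[0, 0, 0], [0, 0, 0], 0.6],
    [[0, 0, 0], [0, 0, 0.04], 0.6],
    [[0, 0, 0], [0, 0, 0], 0.6],
  ],
)

```text
time_s: 34.4
ee_pos: [406.6, 271.2, 97.2]
ee_rot: [[0.174, -0.985, 0.0], [-0.985, -0.174, 0.0], [-0.0, -0.0, -1.0]]
ft_force: [0.0, -0.6, -2.9]
grip_width: 64.3
```

Emit:
step_arm(
  increments=[
    [[0, 0, 0], [0, 0, 0.05], 0.6],
    [[0, 0, 0], [0, 0, 0], 0.6],
    [[0, 0, 0], [0, 0, 0.05], 0.6],
    [[0, 0, 0], [0, 0, 0], 0.6],
  ],
)

```text
time_s: 34.8
ee_pos: [407.3, 271.5, 96.2]
ee_rot: [[0.174, -0.985, 0.001], [-0.985, -0.174, 0.0], [-0.0, -0.001, -1.0]]
ft_force: [-2.9, -1.4, 4.9]
grip_width: 63.8
```

The boiler is on the floor (force reversed). Release, rise straight up and look.

Emit:
step_arm(
  increments=[
    [[0, 0, 0], [0, 0, 0], 0],
    [[0, 0, 0], [0, 0, 0], 0],
    [[0, 0, 0], [0, 0, 0], 0],
    [[0, 0, 0], [0, 0, -0.4], 0],
    [[0, 0, 0], [0, 0, -0.8], 0],
    [[0, 0, 0], [0, 0, -0.97], 0],
    [[0, 0, 0], [0, 0, -0.97], 0],
    [[0, 0, 0], [0, 0, -0.97], 0],
    [[0, 0, 0], [0, 0, -0.97], 0],
    [[0, 0, 0], [0, 0, -0.97], 0],
  ],
)

```text
time_s: 35.8
ee_pos: [406.6, 271.2, 247.7]
ee_rot: [[0.173, -0.985, 0.001], [-0.985, -0.173, 0.0], [-0.0, -0.001, -1.0]]
ft_force: [0.4, 0.4, 0.3]
grip_width: 85.5
```

Emit:
step_arm(
  increments=[
    [[0, 0, 0], [0, 0.9, -0.5], 0],
    [[0, 0, 0], [0, 0.9, -0.5], 0],
    [[0, 0, 0], [0, 0.7, -0.3], 0],
    [[0, 0, 0], [0, 0, 0], 0],
    [[0, 0, 0], [0, 0, 0], 0],
  ],
)

```text
time_s: 36.3
ee_pos: [345.3, 260.4, 279.0]
ee_rot: [[0.174, -0.985, 0.002], [-0.985, -0.174, 0.001], [-0.0, -0.002, -1.0]]
ft_force: [0.1, 0.1, 0.3]
grip_width: 85.0
```

Run:
```python
from h import *
import pickle
s=ctrl.read_state(); print(s['ee_pos'],s['ft_force'],s['time_s'])
a=cv2.resize(ctrl.snapshot('scene')[40:240,270:510],(480,400));b=cv2.resize(ctrl.snapshot('side')[50:250,130:330],(400,400))
cv2.imwrite('pics/t8.png',cv2.resize(cv2.hconcat([a,b]),(800,364)))
m=ctrl.camera_model('wrist');pickle.dump((m,s),open('w8.pkl','wb'))
cv2.imwrite('pics/w8.png',ctrl.snapshot('wrist'))
cv2.imwrite('pics/scene9.png',ctrl.snapshot('scene'))
```

```text
[345.28833334 260.44741695 278.95129794] [0.12544697 0.07372618 0.30226272] 36.3
```

View pics/t8.png

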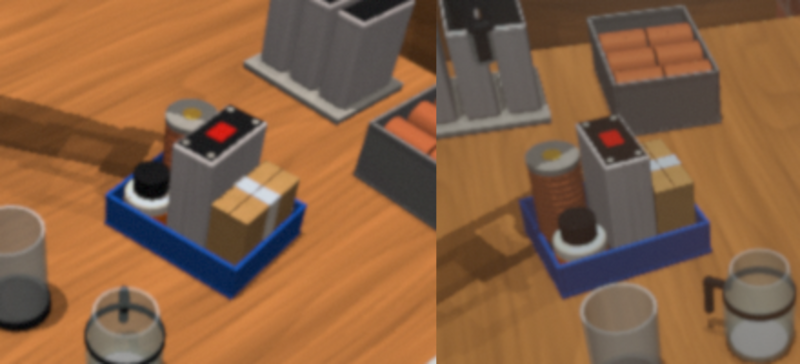

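View pics/w8.png

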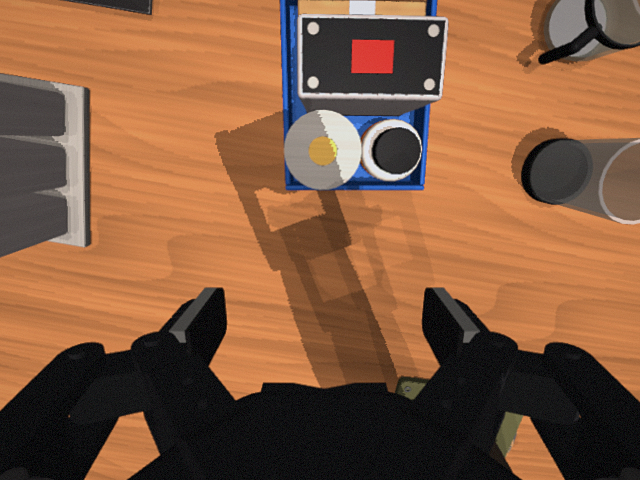

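View pics/scene9.png

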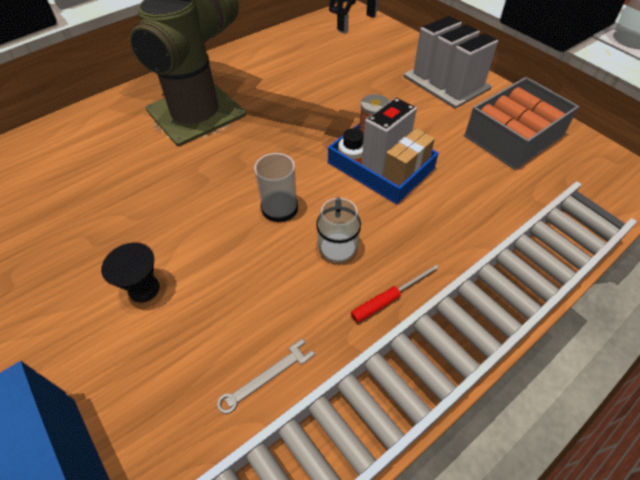

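All four stand side by side in the tote and the bystanders are unchanged. I'll do a quick triangulation check of the top heights, then hand in.

Run:
```python
from h import *
import pickle
m8,s8=pickle.load(open('w8.pkl','rb'))
w=cv2.imread('pics/w8.png');sc=cv2.imread('pics/scene9.png');si=ctrl.snapshot('side')
def cen(im,lo,hi,x,y,ww,hh):
    h=cv2.cvtColor(im,cv2.COLOR_BGR2HSV)[y:y+hh,x:x+ww];k=cv2.inRange(h,lo,hi);M=cv2.moments(k,True);return (x+M['m10']/M['m00'],y+M['m01']/M['m00'])
T=np.array([469.5,248.2]);c,sn=np.cos(np.radians(10)),np.sin(np.radians(10))
def tf(P): d=P[:2]-T; return np.array([c*d[0]+sn*d[1],-sn*d[0]+c*d[1],P[2]-6]).round(1)
R=((0,150,80),(8,255,255))
rs=cen(sc,*R,375,95,30,30);rd=cen(si,*R,210,105,30,25);rw=cen(w,*R,340,30,70,50)
print('unit red (top 150 expected)',[tf(tri(a,p,b,q)[0]) for a,p,b,q in [('scene',rs,'side',rd),(m8,rw,'side',rd),(m8,rw,'scene',rs)]])
Y=((18,100,60),(36,255,255))
yw=cen(w,*Y,300,130,45,40);print(yw,'boiler',tf(onz(m8,yw,131)))
im=cv2.resize(si[100:200,180:300],(720,600),interpolation=2);cv2.imwrite('pics/s9.png',im)
s=ctrl.read_state();print(s['time_s'],s['qd'].round(2))
```

```text
unit red (top 150 expected) [array([  9.2,  -1.5, 152. ]), array([  9. ,  -1.4, 152.2]), array([  9. ,  -1.4, 151.6])]
(322.4171974522293, 150.43312101910828) boiler [-58.4  34.9 125. ]
36.55 [ 0.16 -0.02  0.    0.11 -0.07 -0.05]
```

View pics/s9.png

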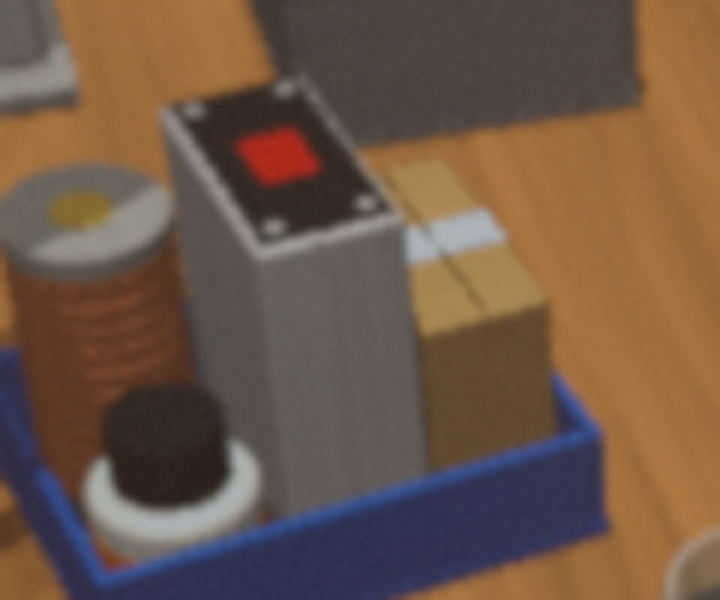

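```bash
python3 -c "
from station import ctrl
print(ctrl.hand_in())"
```

```text
the job is handed in; nothing more can be done
None
```

I packed the power unit, carton and boiler into the blue tote beside the jar, and handed the job in at about 36.6 s of the 72 s allowed. The arm was clear of everything at hand-in, and no verdict was reported.

The jar was first moved into a corner. The others were then lowered until the wrist force showed floor contact, and released.

Last checks, in the tote frame (mm):

| Item | x | y | How checked |
|---|---|---|---|
| Jar | -58 | -39 | Wrist camera, before the boiler went in |
| Boiler | -58 | 35 | Wrist camera, after release |
| Power unit | 9 | -1 | Triangulated in three camera pairs |
| Carton | 67 | 0 | Wrist camera, before the power unit went in |

- **Heights:** the power unit's top came out at 152 mm above the tote floor against 150 expected, about the 2 mm calibration error. The boiler's and carton's heights were not triangulated.
- **Upright:** all four look upright in the final views; I judged this by eye and did not measure tilt.
- **Bystanders:** the carafe, filter holder, tank, screwdriver and wrench look unmoved in the final scene picture.
- **Disagreements:** the two fixed cameras placed the tote 2 to 3 mm off the wrist camera. The jar touching the wall agreed with the wrist camera, so I used that. Later wrist views of the tote still differed by 1 to 2 mm.

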